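Clamp a rectifier module in the ratchet clamp of an alternator test bench

TASK

Set the finned rectifier module upright in the nest of the ratchet clamp, lengthwise between the two jaws. Then wind the black knob clockwise until the sliding jaw has pushed the module right up against the fixed stop and begins to press, and go on to the second click after that, so that the red pawl holds the load when you let go. Do not wind it much tighter or its casing cracks, and leave the relay, multimeter, pulley and wrench where they are.

Things in the scene. Friction and masses are not known exactly. Their poses are not given: they have to be found in the camera images.
- module: Rectifier module to be clamped: aluminium block with 8 fins and a yellow strip along its top; 40 (x) x 60 (y) x 45 (z) mm, 0.15 to 0.29 kg, plain flat sides. Origin: centre of its underside, z up. Either end may face the stop.
- nest (a point): Middle of the clamp's nest, on its black floor, 20 mm above the table. y: clamping direction, from the knob to the fixed stop; z up. Side rails: inner faces at x = +-23.5 mm, 6 mm thick, 8 mm above the floor, from y = -42 to +83 mm. The module goes here, its length along y; centred, it has 4.8 mm or more free at both ends. The sliding jaw's orange pad starts 34.8 to 39.6 mm off on the -y side.
- knob_grip (a point): On the knob's axis at the height to grip: 80 mm above the table, 18 mm under the top of the black bar grip, 24 mm above the hub under the bar (42 mm across); below the hub the toothed wheel, 66 mm across, top 46 mm above the table. The bar is 54 mm long along this frame's x, 14 mm thick along y, 42 mm high, and turns with the knob. z up. 170 mm from the nest on its -y side.
- knob (a joint): Knob angle, rad, growing clockwise from above, 0 to 4.4. 18 teeth; the pawl bars turning back. It clicks, and rests loaded on the pawl, at 0.065 + n x 0.349 (+-0.02). The jaw moves 12 mm per rad (0 at 0). The module cannot reach the stop before 1.2. Free running takes under 0.04 N m. With the module on the stop each click adds 5.9 N of clamp force, 0.07 N m of knob torque; let go between teeth, it turns back to the last.
- pawl (a joint): Angle, rad, of the red sprung pawl beside the toothed wheel on the clamp's +x side (40 mm arm with a thumb tab): near 0 in the notch behind a tooth, rising to about 0.12 as it climbs a tooth, then dropping at the click.
- jaw: Sliding jaw: dark steel block 40 x 15 x 28 mm carrying the orange sprung pad, 36 mm wide and 26 mm high, face 23 mm ahead of this origin along +y; spring 1.4 N per mm, 16 mm travel. Origin: middle of the lower front edge; y towards the stop. It slides the module 5 to 29 mm along the nest floor, against up to 2.5 N of friction, before the module meets the stop.
- relay: Black relay, 50 x 50 x 40 mm, with two copper studs; leave alone. Origin: centre of its underside.
- meter: Green multimeter lying flat, 150 x 78 x 36 mm; leave alone. Origin: centre of its underside.
- pulley: Steel belt pulley lying flat, 68 mm across, 30 mm high; leave alone. Origin: centre of its underside.
- wrench: Steel wrench, 180 mm; leave alone. Origin: under its middle.
- clamp: Grey ratchet clamp, base plate 140 (x) x 340 (y) x 18 mm, bolted down. Origin: centre of its underside, axes as at the nest. Its fixed stop, a steel block 40 mm wide and 30 mm high above the nest floor, has its face 34.8 to 58.8 mm from the nest's middle on the +y side: it is locked at another place each time and is not measured.
Things that resemble listed ones, but are neither listed nor needed, are in the scene too. Of the things like the module, leave any that is green; of the rest the smaller one is meant.

How it is judged:
By the outcome, as a careful person would: the job done as asked, in the order asked, and still so for the second after the job is handed in, with the robot touching nothing.
It also fails if it takes over 72 s, if anything falls off the work surface, if the arm or the gripper's body presses on something with over 40 N, if the wrist force passes 120 N, or if a joint passes its speed limit or range.

ROBOT

A 7-joint arm with a two-finger parallel gripper is mounted at the origin on the work surface. World frame = base frame: x ahead of the robot, y to its left, z up, the work surface at z = 0. Lengths are in mm, angles in rad, forces in N, time in s.
With the tool pointing down it reaches from about 425 to 875 mm from the base axis. Payload 4.7 kg.
Tool frame: the origin (TCP) lies midway between the tips of the shut fingers; the grasp point (between the pads) lies 19 mm behind it; y points along the fingers, z is the direction in which the jaws open and shut, and the axes are right-handed (so a half turn about y gives the same grasp; the last joint's range is limited). The gripper opens to 87 mm and grips with 3 to 60 N. Pads are 19 mm wide; open, the fingers measure 117 mm over their backs; the gripper's body (75 mm by 190 mm) begins 51 mm behind the grasp point.
Start: joints at [1.295, 0.321, -0.07, 1.45, 0.023, 1.371, -0.057], TCP at [185.724, -622.922, 222.587] pointing down, gripper open.
Joint ranges: [-2.86, 2.86], [-0.3, 2.09], [-1.38, 1.24], [0.06, 2.45], [-1.56, 4.7], [0.09, 2.05], [-2.69, 2.69]. Speed limits (rad/s): [2.57, 2.57, 3.14, 3.14, 3.14, 3.14, 3.14].

INTERFACE

Orientations are given as a 3x3 rotation matrix whose columns are the frame's x, y, z axes.
In Python, from plant import bot gives the robot as it stands.
- The arm moves only by the tool play_rows, never from a script. Its argument "targets" is a list of rows, each an object of numbers: "x", "y", "z": the shift along the tool's x, y, z in units of 0.2 m (1.0 is 0.2 m); "ax", "ay", "az": the turn, a rotation vector about the tool's x, y, z in units of 45 degrees (1.0 is 45 degrees). In form: [{"x": .., "y": .., "z": .., "ax": .., "ay": .., "az": ..}, ...]. A call has 1 to 10 rows; each row is the pose to reach, as a shift and turn from the pose commanded when the call began, along the tool's axes at that moment; what a row does not reach only later rows make up. A row lasts 1/8 s, in which the tool goes at most 62.5 mm and 10.7 degrees, less where a joint would pass 70% of its speed; a pose out of reach is approached as far as the arm can. A call with a number of a shift or a turn outside -1 to 1 is refused whole. A call with a gripper value outside its range is refused whole. "fingers" is the closure, from 0 (fully open) to 1 (shut), set as the call begins (left out, the last holds). The fingers move at their own pace and stop on an object; the grip force is fixed at half the most. Time passes only in rows, so rows that repeat a pose let the fingers close. It gives the time, the measured TCP pose, the force and the opening at its end, in the units of the state.
- bot.state(): the state, without advancing time (a new reading comes with each control period).
- bot.capture(name): name is "side" or "top"; returns the picture (480x640x3 uint8, blue, green, red); there is no depth.
- bot.camera_model(name): a dict with "mtx" (3x3 intrinsics, pixels), "T" (4x4, takes a point from camera to world coordinates). Camera axes: x right, y up, looking along -z (the intrinsics and any distortion apply to the point x, -y, -z); pixel columns grow to the right and rows downward; lengths in mm; the calibration is good to about 2 mm. A picture is of the moment at which its call begins. camera_model takes no time and is no camera call.
- bot.job_done(): hands the job in, once; it reports no verdict.
The state is a dict: "time": time; "joint_positions": joint angles; "dq": joint speeds; "joint_efforts": joint torques, N m; "ee_pos": TCP position; "eef_rot": TCP orientation; "ft_force": force on the tool from outside, world axes, zero at the start; "ft_torque": the same for the moment, N m; "finger_gap": opening from 0.0 (shut) to 1.0 (fully open).
Only numpy, scipy, OpenCV 4.12 (cv2) and the standard library are available. Lean on these libraries where they do the work, as an engineer would, in place of code of your own. Each camera call takes 0.05 s, during which the arm holds its last target.

## Working session

There is one attempt and no reset: what is moved stays moved. The work goes in short steps, Python scripts to look and compute and a tool call to move; the robot and the scene stay as the last step left them, time stands still between calls to the robot, and variables do not carry over. Pictures are saved under pics/ and viewed, and the job is handed in when it is done.

Besides the shell and the picture viewer there is one more tool, called after "Emit:" by a JSON object that holds its "api" and its "payload", one argument or row to a line. play_rows: Moves the arm, as the interface text tells. Shifts and turns lie within -1 to 1; 1 stands for 0.2 m of shift or 45 degrees of turn. Its arguments: {"type":"object","properties":{"targets":{"type":"array"},"fingers":{"type":"number"}},"required":["targets"]}

```bash
mkdir -p pics; ls; python3 - <<'E'
from plant import bot
import cv2,numpy as np
np.set_printoptions(precision=3,suppress=True)
for n in("side","top"):
    im=bot.capture(n);cv2.imwrite(f"pics/{n}0.png",im)
    m=bot.camera_model(n);print(n,{k:np.array(v) for k,v in m.items()})
s=bot.state();print({k:np.round(v,3) for k,v in s.items()})
E
```

```text
pics
side {'mtx': array([[492.134,   0.   , 332.104],
       [  0.   , 492.134, 248.531],
       [  0.   ,   0.   ,   1.   ]]), 'T': array([[   0.971,    0.14 ,   -0.195,  392.527],
       [  -0.239,    0.497,   -0.834, -840.593],
       [  -0.02 ,    0.857,    0.516,  624.544],
       [   0.   ,    0.   ,    0.   ,    1.   ]])}
top {'mtx': array([[487.031,   0.   , 318.849],
       [  0.   , 487.031, 235.551],
       [  0.   ,   0.   ,   1.   ]]), 'T': array([[   0.012,    0.989,   -0.151,  433.444],
       [  -1.   ,    0.017,    0.026,   63.101],
       [   0.029,    0.15 ,    0.988, 1166.788],
       [   0.   ,    0.   ,    0.   ,    1.   ]])}
{'time': np.float64(0.1), 'joint_positions': array([ 1.295,  0.322, -0.07 ,  1.452,  0.023,  1.371, -0.057]), 'dq': array([-0.   , -0.003,  0.   , -0.001,  0.   ,  0.   ,  0.001]), 'joint_efforts': array([ -0.   , -49.257,  -0.406, -31.34 ,  -0.064,   0.04 ,   0.   ]), 'ee_pos': array([ 185.563, -622.433,  221.553]), 'eef_rot': array([[-0.958, -0.001,  0.286],
       [-0.286,  0.002, -0.958],
       [ 0.   , -1.   , -0.002]]), 'ft_force': array([ 0.424, -0.347, -0.825]), 'ft_torque': array([-0.058,  0.032,  0.008]), 'finger_gap': np.float64(1.0)}
```

View pics/side0.png

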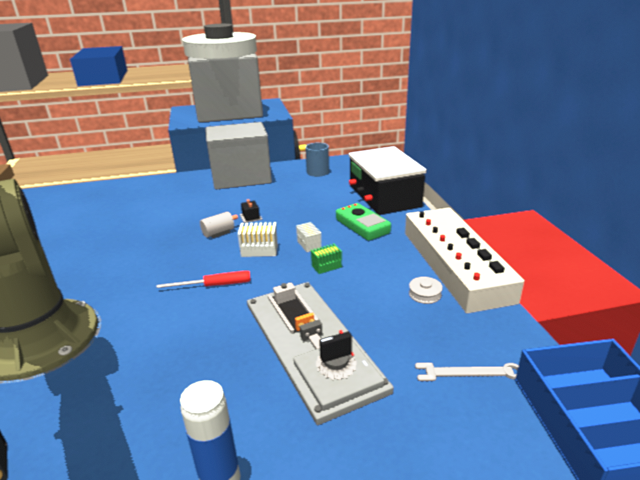

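View pics/top0.png

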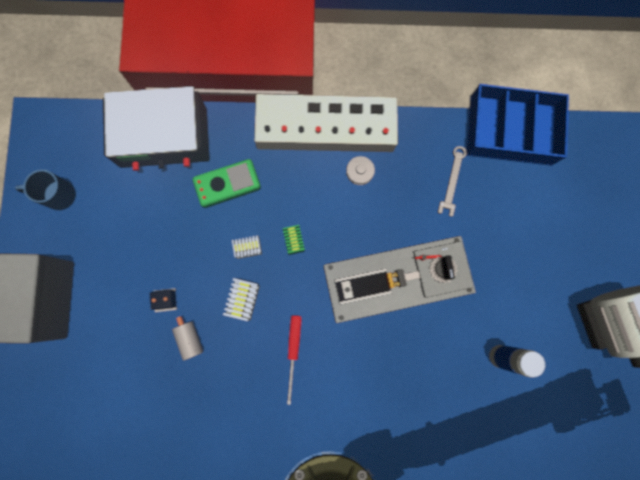

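```bash
python3 - <<'E'
import cv2,numpy as np
a=cv2.imread('pics/side0.png');b=cv2.imread('pics/top0.png')
c=cv2.resize(a[190:290,220:370],(780,520),interpolation=cv2.INTER_CUBIC)
d=cv2.resize(b[210:340,150:320],(780,596),interpolation=cv2.INTER_CUBIC)
cv2.imwrite('pics/z1.png',c);cv2.imwrite('pics/z2.png',d)
cv2.imwrite('pics/z3.png',cv2.resize(b[225:335,315:485],(800,518),interpolation=cv2.INTER_CUBIC))
cv2.imwrite('pics/z4.png',cv2.resize(a[275:425,235:405],(680,600),interpolation=cv2.INTER_CUBIC))
E
```

```text
(no output)
```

View pics/z1.png

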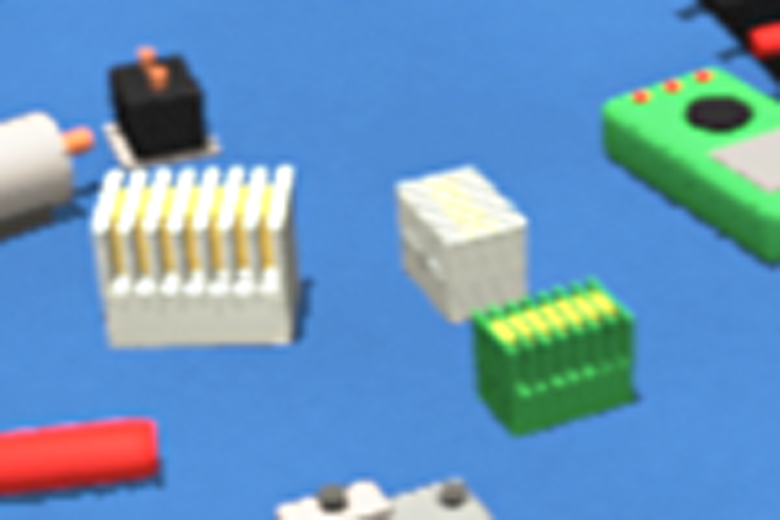

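View pics/z2.png

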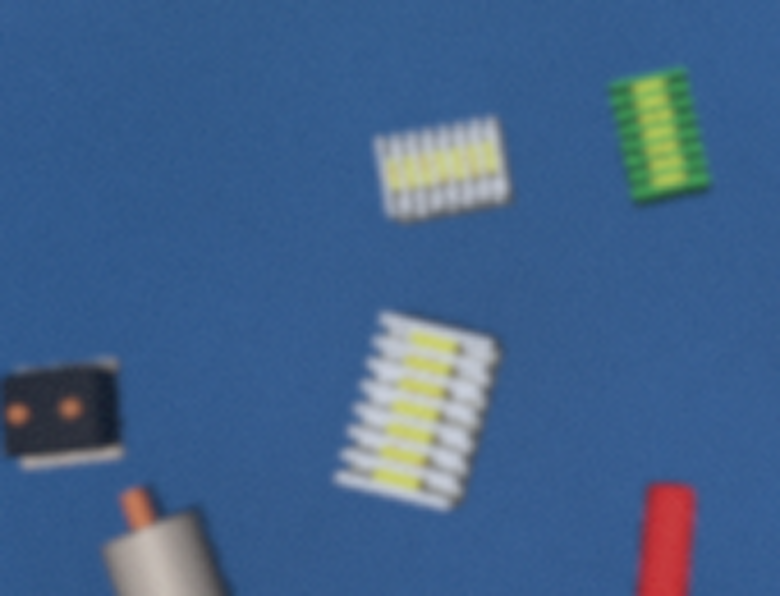

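View pics/z3.png

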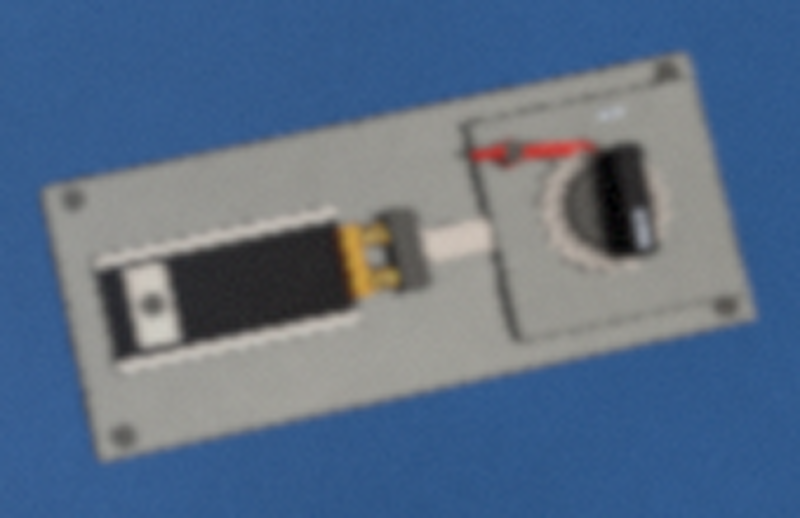

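View pics/z4.png

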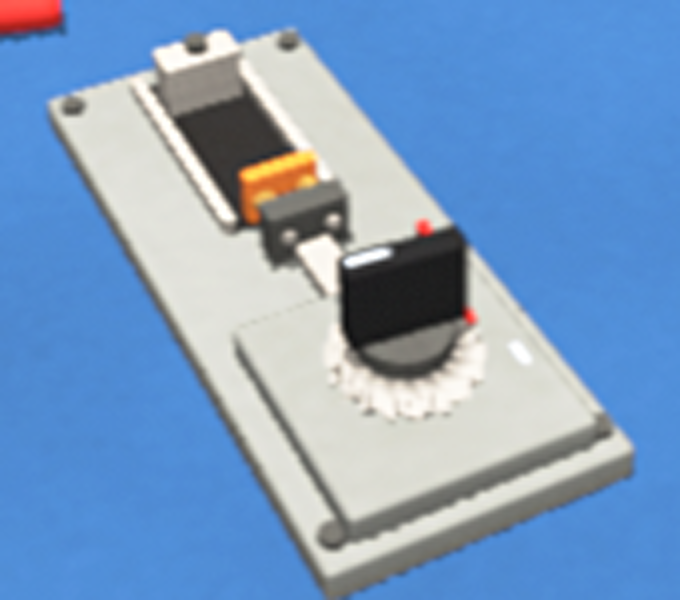

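```bash
cat > h.py <<'E'
import cv2,numpy as np
from plant import bot
np.set_printoptions(precision=2,suppress=True)
CM={n:{k:np.array(v,float) for k,v in bot.camera_model(n).items() if k in('mtx','T')} for n in('side','top')}
def ray(n,p):
    m=CM[n];d=np.linalg.inv(m['mtx'])@np.array([p[0],p[1],1.]);d=np.array([d[0],-d[1],-d[2]])
    d=m['T'][:3,:3]@d;return m['T'][:3,3],d/np.linalg.norm(d)
def onz(n,p,z):
    o,d=ray(n,p);return o+d*(z-o[2])/d[2]
def tri(ps,pt):
    A=np.zeros((3,3));b=np.zeros(3);R=[ray('side',ps),ray('top',pt)]
    for o,d in R:
        P=np.eye(3)-np.outer(d,d);A+=P;b+=P@o
    x=np.linalg.solve(A,b);return x,[round(float(np.linalg.norm(np.cross(x-o,d))),2) for o,d in R]
def proj(n,X):
    m=CM[n];c=m['T'][:3,:3].T@(np.array(X,float)-m['T'][:3,3]);q=m['mtx']@np.array([c[0],-c[1],-c[2]]);return q[:2]/q[2]
def hsv(im):return cv2.cvtColor(im,cv2.COLOR_BGR2HSV)
def st():
    s=bot.state();print('t',round(float(s['time']),2),'pos',np.array(s['ee_pos']),'F',np.array(s['ft_force']),'M',np.round(s['ft_torque'],3),'gap',round(float(s['finger_gap']),3),'q',np.array(s['joint_positions']));return s
E
python3 - <<'E'
from h import *
a=cv2.imread('pics/side0.png');b=cv2.imread('pics/top0.png')
print(CM['side'], {k:v for k,v in bot.camera_model('side').items() if k not in('mtx','T')})
def blobs(n,im,lo,hi,roi,mina=15):
    x0,y0,x1,y1=roi;m=cv2.inRange(hsv(im)[y0:y1,x0:x1],lo,hi)
    k,l,s,c=cv2.connectedComponentsWithStats(m)
    for i in range(1,k):
        if s[i,4]>=mina:
            ct=cv2.findContours((l==i).astype('uint8'),0,2)[0][0]
            r=cv2.minAreaRect(ct);bx=cv2.boxPoints(r)+[x0,y0]
            print(n,'area',s[i,4],'c',c[i]+[x0,y0],'rect',bx.tolist() if 0 else bx.round(1).tolist())
blobs('top mod',b,(0,0,120),(180,110,255),(225,225,275,270))
blobs('top yel',b,(20,60,120),(40,255,255),(225,225,275,270),3)
blobs('side mod',a,(0,0,100),(180,90,255),(290,215,330,255))
blobs('top plate',b,(0,0,70),(180,80,255),(310,225,490,335))
blobs('top orange',b,(8,130,120),(25,255,255),(310,225,490,335))
blobs('side orange',a,(8,130,120),(25,255,255),(235,275,405,425))
blobs('top red',b,(0,150,100),(8,255,255),(310,225,490,335),3)
blobs('side red',a,(0,150,100),(8,255,255),(235,275,405,425),3)
blobs('top black',b,(0,0,0),(180,255,55),(310,225,490,335),40)
blobs('side black',a,(0,0,0),(180,255,50),(235,275,405,425),40)
E
```

```text
{'mtx': array([[492.13,   0.  , 332.1 ],
       [  0.  , 492.13, 248.53],
       [  0.  ,   0.  ,   1.  ]]), 'T': array([[   0.97,    0.14,   -0.19,  392.53],
       [  -0.24,    0.5 ,   -0.83, -840.59],
       [  -0.02,    0.86,    0.52,  624.54],
       [   0.  ,    0.  ,    0.  ,    1.  ]])} {}
top mod area 565 c [246.08 246.5 ] rect [[230.0, 239.4], [258.5, 234.0], [262.3, 254.1], [233.9, 259.5]]
top yel area 9 c [252.56 244.33] rect [[252.0, 247.0], [252.0, 242.0], [253.0, 242.0], [253.0, 247.0]]
top yel area 9 c [256.22 244.11] rect [[255.0, 242.0], [256.4, 241.6], [257.5, 245.9], [256.1, 246.2]]
top yel area 9 c [245.78 245.78] rect [[244.4, 244.2], [245.9, 243.7], [247.2, 247.6], [245.7, 248.1]]
top yel area 10 c [249.5 245.5] rect [[249.0, 248.0], [249.0, 243.0], [250.0, 243.0], [250.0, 248.0]]
top yel area 8 c [235.5 248. ] rect [[235.0, 250.0], [235.0, 246.0], [236.0, 246.0], [236.0, 250.0]]
top yel area 11 c [238.91 247.27] rect [[237.4, 245.2], [238.9, 244.7], [240.5, 249.5], [239.0, 250.0]]
top yel area 9 c [242.44 247.22] rect [[242.0, 249.0], [242.0, 245.0], [243.0, 2
[... 804 characters left out ...]
t [[235.0, 275.0], [248.0, 275.0], [248.0, 282.0], [235.0, 282.0]]
side red area 8 c [340.88 332.12] rect [[340.0, 331.0], [342.0, 331.0], [342.0, 333.0], [340.0, 333.0]]
side red area 6 c [351.5 353.5] rect [[351.0, 355.0], [351.0, 352.0], [352.0, 352.0], [352.0, 355.0]]
top black area 182 c [445.6  266.68] rect [[441.0, 257.0], [451.0, 257.0], [451.0, 278.0], [441.0, 278.0]]
top black area 592 c [369.79 284.62] rect [[350.9, 279.9], [384.9, 272.7], [388.5, 289.3], [354.5, 296.6]]
top black area 48 c [339.65 291.19] rect [[336.5, 283.3], [339.2, 282.7], [342.7, 298.8], [340.1, 299.4]]
side black area 546 c [335.39 348.45] rect [[317.3, 344.1], [349.7, 334.8], [354.7, 352.5], [322.4, 361.8]]
```

```bash
python3 - <<'E'
from h import *
a=cv2.imread('pics/side0.png');b=cv2.imread('pics/top0.png')
pl=np.array([[322.6,264.2],[462.9,233.8],[475.6,292.8],[335.3,323.2]])
# proper plate contour
m=cv2.inRange(hsv(b)[225:335,310:490],(0,0,70),(180,80,255))
m=cv2.morphologyEx(m,cv2.MORPH_CLOSE,np.ones((9,9)))
ct=max(cv2.findContours(m,0,1)[0],key=cv2.contourArea).reshape(-1,2)+[310,225]
P=np.array([onz('top',p,18)[:2] for p in ct],dtype=np.float32)
r=cv2.minAreaRect(P);print('plate',r,cv2.boxPoints(r).tolist())
ap=cv2.approxPolyDP(ct.astype(np.int32),6,True).reshape(-1,2);print(ap.tolist(),[onz('top',p,18)[:2].round(1).tolist() for p in ap])
# module top yellow mean
yt=np.array([[252.56,244.33],[256.22,244.11],[245.78,245.78],[249.5,245.5],[235.5,248],[238.91,247.27],[242.44,247.22]]).mean(0)
h=hsv(a)[215:250,290:330];
my=cv2.inRange(h,(20,25,150),(40,255,255));v=np.argwhere(my)[:,::-1];print(len(v),v.mean(0)+[290,215],yt)
print('yellow tri',tri(v.mean(0)+[290,215],yt))
for z in(0,45):
  m=cv2.inRange(hsv(b)[225:270,225:275],(0,0,100),(180,110,255))
ct=max(cv2.findContours(m,0,1)[0],key=cv2.contourArea).reshape(-1,2)+[225,225]
Q=np.array([onz('top',p,45)[:2] for p in ct],dtype=np.float32);r=cv2.minAreaRect(Q);print('mod',r,cv2.boxPoints(r).tolist())
cv2.imwrite('pics/z5.png',cv2.resize(a[275:350,270:370],(800,600),interpolation=cv2.INTER_CUBIC))
cv2.imwrite('pics/z6.png',cv2.resize(b[255:315,325:425],(800,480),interpolation=cv2.INTER_CUBIC))
cv2.imwrite('pics/z7.png',cv2.resize(a[210:260,285:335],(600,600),interpolation=cv2.INTER_CUBIC))
cv2.imwrite('pics/z8.png',cv2.resize(b[225:270,220:270],(600,540),interpolation=cv2.INTER_CUBIC))
E
```

```text
plate ((509.26025390625, -158.8684844970703), (141.11219787597656, 340.62811279296875), 12.81972599029541) [[402.67291259765625, -8.455119132995605], [478.25286865234375, -340.5924072265625], [615.8475952148438, -309.2818603515625], [540.2676391601562, 22.855438232421875]]
[[461, 237], [325, 264], [335, 321], [475, 292]] [[610.7, -309.6], [540.6, 17.1], [408.0, -7.6], [479.5, -338.9]]
93 [309.31 233.35] [245.84 246.03]
yellow tri (array([578.97, 203.36,  32.43]), [0.35, 0.35])
mod ((575.4517822265625, 200.915771484375), (47.982887268066406, 66.25662231445312), 11.938491821289062) [[545.1262817382812, 228.3646240234375], [558.8322143554688, 163.54110717773438], [605.7772827148438, 173.4669189453125], [592.0713500976562, 238.29043579101562]]
```

View pics/z5.png

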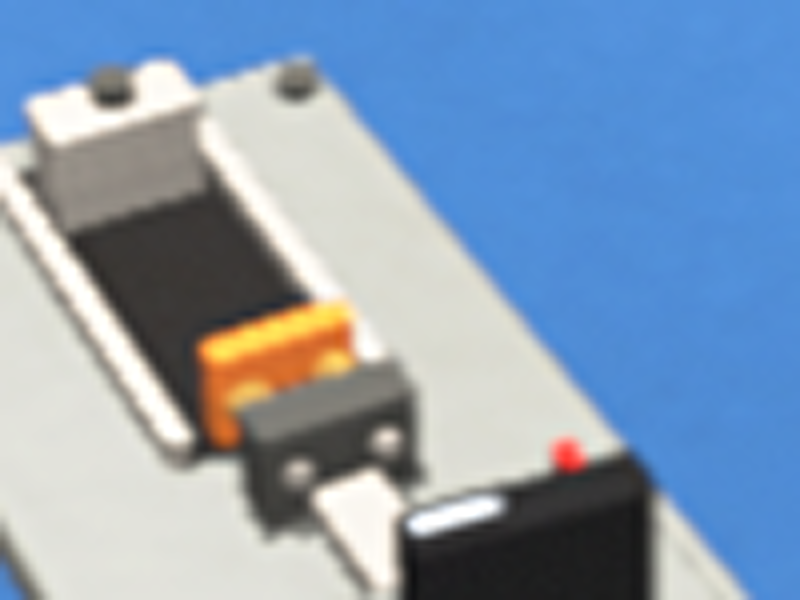

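View pics/z6.png

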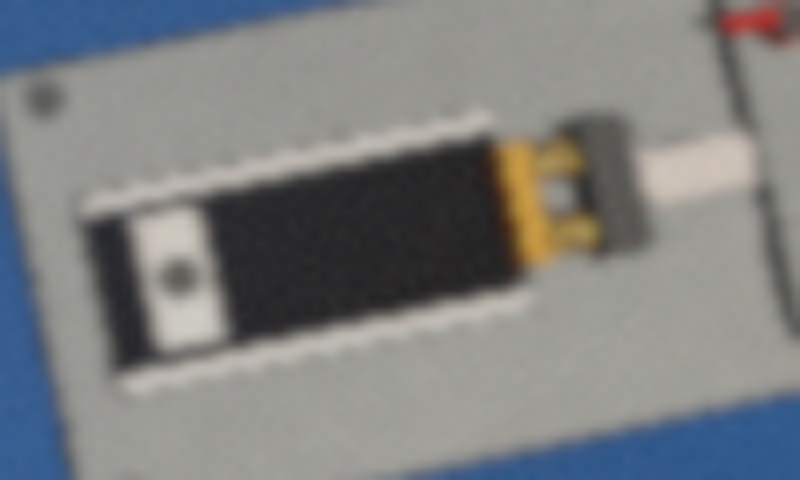

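View pics/z7.png

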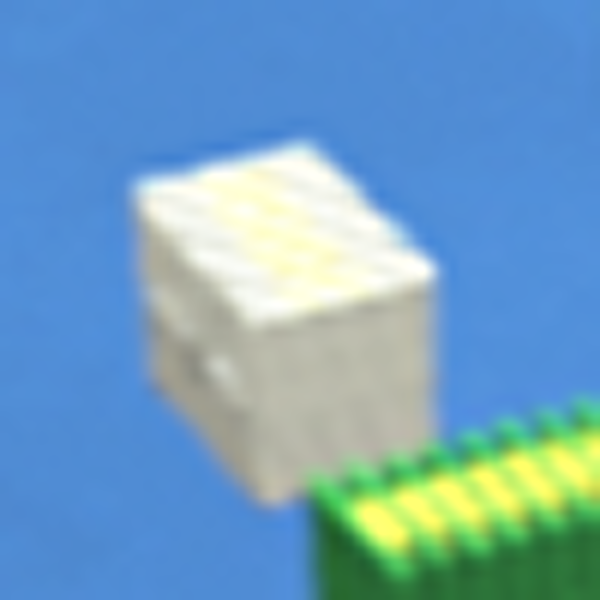

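View pics/z8.png

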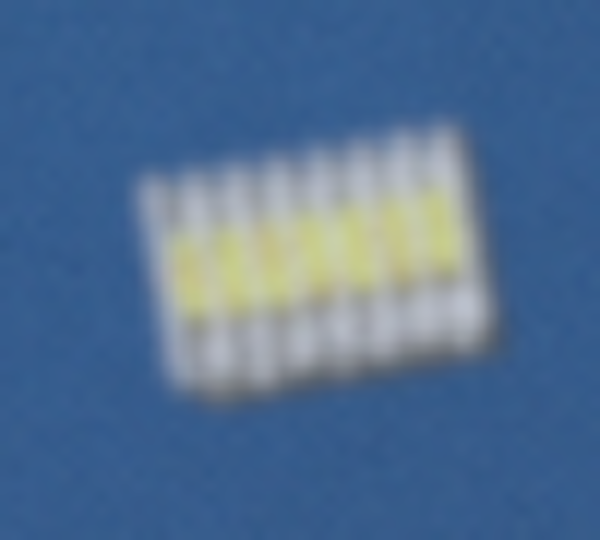

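```bash
python3 - <<'E'
from h import *
def S(u,v,s,ox,oy):return ((u+.5)/s-.5+ox,(v+.5)/s-.5+oy)
side={'A':(135,188),'D':(308,143),'C':(438,268),'B':(255,325)}
top={'D':(138,178),'C':(462,122),'B':(490,345),'A':(178,390)}
pts={}
for k in 'ABCD':
    x,e=tri(S(*side[k],12,285,210),S(*top[k],12,220,225));pts[k]=x;print(k,x,e,'z45:',onz('top',S(*top[k],12,220,225),45),onz('side',S(*side[k],12,285,210),45))
print('mean',np.mean(list(pts.values()),0))
f5=lambda u,v:S(u,v,8,270,275); f6=lambda u,v:S(u,v,8,325,255)
print('stop top face edge -', tri(f5(48,142),f6(230,340)),tri(f5(197,100),f6(205,205)))
for u in[(205,205),(230,340)]:print(' z50',onz('top',f6(*u),50))
for u in[(48,142),(197,100)]:print(' z50 s',onz('side',f5(*u),50))
for u in[(75,232),(210,190)]:print(' z20 s',onz('side',f5(*u),20))
print('rail ends z28 (top)',[onz('top',f6(*u),28)[:2] for u in[(82,210),(122,388),(490,118),(530,295)]])
print('rail -x near end side',onz('side',f5(180,445),28))
print('pad front top', [onz('top',f6(*u),48)[:2] for u in[(495,140),(527,270)]])
print('pad front top side', [onz('side',f5(*u),48)[:2] for u in[(200,345),(345,302)]])
# bolts
print('bolt',tri(f5(112,82),f6(182,278)),tri(f5(297,75),f6(43,97)))
# knob bar top: side z4 4x (235,275), top z3 800/170 
k=800/170
g=lambda u,v:((u+.5)/k-.5+315,(v+.5)/k-.5+225)
q=lambda u,v:S(u,v,4,235,275)
# bar top corners in top view
for u in[(600,148),(640,143),(657,250),(615,258)]:print('bar98',onz('top',g(*u),98))
for u in[(342,262),(463,232),(350,272),(455,225)]:print('bar98 s',onz('side',q(*u),98))
E
```

```text
A [550.7  226.94  47.25] [0.09, 0.09] z45: [551.02 227.26  45.  ] [551.23 231.1   45.  ]
B [562.32 167.64  45.06] [1.69, 1.69] z45: [560.65 167.82  45.  ] [564.06 167.87  45.  ]
C [603.16 174.21  48.66] [0.25, 0.25] z45: [603.97 174.54  45.  ] [604.23 180.63  45.  ]
D [590.32 236.27  47.47] [1.31, 1.31] z45: [591.99 236.52  45.  ] [589.82 240.74  45.  ]
mean [576.63 201.27  47.11]
stop top face edge - (array([462.05, -46.76,  52.25]), [0.89, 0.89]) (array([500.44, -39.49,  52.62]), [0.7, 0.7])
 z50 [501.3  -39.79  50.  ]
 z50 [462.99 -47.04  50.  ]
 z50 s [461.43 -43.62  50.  ]
 z50 s [500.23 -35.82  50.  ]
 z20 s [466.12 -42.04  20.  ]
 z20 s [502.16 -33.72  20.  ]
rail ends z28 (top) [array([500.67,  -5.84]), array([449.35, -17.84]), array([ 529.32, -125.67]), array([ 477.76, -136.97])]
rail -x near end side [ 476.62 -139.14   28.  ]
pad front top [array([ 521.3 , -123.75]), array([ 484.11, -132.66])]
pad front top side [array([ 484.29, -129.15]), array([ 519.9 , -122.46])]
bolt (array([479.89, -32.63,  57.21]), [0.2, 0.2]) (array([533.4 ,   5.67,  23.36]), [0.55, 0.55])
bar98 [ 554.78 -239.96   98.  ]
bar98 [ 557.45 -259.07   98.  ]
bar98 [ 507.04 -265.68   98.  ]
bar98 [ 503.01 -245.71   98.  ]
bar98 s [ 505.74 -256.83   98.  ]
bar98 s [ 556.87 -252.06   98.  ]
bar98 s [ 507.51 -263.35   98.  ]
bar98 s [ 554.89 -247.08   98.  ]
```

```bash
python3 - <<'E'
from h import *
a=cv2.imread('pics/side0.png')
print('bottle cap',tri((204,390),(530,364)))
E
```

```text
bottle cap (array([ 332.44, -390.8 ,  173.23]), [1.49, 1.49])
```

```bash
cat >> h.py <<'E'
def go(x,y,z,yaw,pos=None,R=None):
    """row values to get tool at x,y,z with tool z-axis at yaw deg, from current pose"""
    from scipy.spatial.transform import Rotation as Ro
    s=bot.state();p=np.array(s['ee_pos']) if pos is None else np.array(pos,float);R=np.array(s['eef_rot']) if R is None else R
    c,n=np.cos(np.radians(yaw)),np.sin(np.radians(yaw))
    Z=np.array([c,n,0]);Y=np.array([0,0,-1.]);X=np.cross(Y,Z);T=np.stack([X,Y,Z],1)
    d=R.T@(np.array([x,y,z])-p)/200;r=Ro.from_matrix(R.T@T).as_rotvec()/np.radians(45)
    cur=np.degrees(np.arctan2(R[1,2],R[0,2]))
    print('cur yaw %.2f'%cur,'shift',d.round(4),'turn',r.round(4))
    return T
E
python3 - <<'E'
from h import *
go(340,-520,240,-52)
go(577,201.5,150,11.2)
E
```

```text
cur yaw -73.39 shift [-0.89 -0.09 -0.27] turn [ 0.   -0.48 -0.  ]
cur yaw -73.39 shift [-3.05  0.36 -3.39] turn [ 0.   -1.88 -0.  ]
```

Emit:
{"api": "play_rows", "payload": {
  "targets": [
    {"x":-0.3,"y":-0.1,"z":-0.09,"ay":-0.16},
    {"x":-0.6,"y":-0.1,"z":-0.18,"ay":-0.32},
    {"x":-0.89,"y":-0.1,"z":-0.27,"ay":-0.48},
    {"x":-0.89,"y":-0.1,"z":-0.27,"ay":-0.48}
  ],
  "fingers": 0
}}

```text
validation failed for argument at $.ta...
```

```bash
python3 - <<'E'
from h import *
st();go(480,-370,230,-30)
E
```

```text
t 0.1 pos [ 185.56 -622.43  221.55] F [ 0.42 -0.35 -0.82] M [-0.06  0.03  0.01] gap 1.0 q [ 1.3   0.32 -0.07  1.45  0.02  1.37 -0.06]
cur yaw -73.39 shift [-1.77 -0.04 -0.79] turn [ 0.   -0.96 -0.  ]
```

Emit:
{"api": "play_rows", "payload": {
  "targets": [
    {"x":-0.3,"y":-0.1,"z":-0.09,"ax":0,"ay":-0.16,"az":0},
    {"x":-0.6,"y":-0.1,"z":-0.18,"ax":0,"ay":-0.32,"az":0},
    {"x":-0.89,"y":-0.1,"z":-0.27,"ax":0,"ay":-0.48,"az":0}
  ],
  "fingers": 0
}}

```text
time: 0.48
ee_pos: [340.9, -520.0, 242.5]
eef_rot: [[-0.784, 0.0, 0.621], [-0.621, -0.0, -0.784], [0.0, -1.0, 0.0]]
ft_force: [0.8, -0.7, -0.9]
finger_gap: 1.0
```

```bash
python3 - <<'E'
from h import *
st();go(440,-390,240,-35);go(480,-370,230,-30)
E
```

```text
t 0.47 pos [ 340.94 -519.99  242.53] F [ 0.77 -0.71 -0.93] M [-0.04 -0.04 -0.02] gap 1.0 q [ 1.12  0.26 -0.21  1.49  0.06  1.39  0.01]
cur yaw -51.59 shift [-0.79  0.01 -0.2 ] turn [-0.   -0.37  0.  ]
cur yaw -51.59 shift [-1.01  0.06 -0.16] turn [-0.   -0.48  0.  ]
```

Emit:
{"api": "play_rows", "payload": {
  "targets": [
    {"x":-0.3,"y":0,"z":-0.05,"ax":0,"ay":-0.16,"az":0},
    {"x":-0.6,"y":0,"z":-0.1,"ax":0,"ay":-0.32,"az":0},
    {"x":-0.98,"y":0,"z":-0.16,"ax":0,"ay":-0.48,"az":0},
    {"x":-0.98,"y":0,"z":-0.16,"ax":0,"ay":-0.48,"az":0}
  ]
}}

```text
time: 0.98
ee_pos: [477.7, -369.1, 242.4]
eef_rot: [[-0.495, 0.001, 0.869], [-0.869, 0.002, -0.495], [-0.003, -1.0, -0.0]]
ft_force: [-0.4, -0.4, 0.4]
finger_gap: 0.999
```

```bash
python3 - <<'E'
from h import *
go(560,-190,220,-13);go(560,-190,220,-13)
E
```

```text
cur yaw -29.66 shift [-0.98  0.11 -0.09] turn [-0.   -0.37 -0.  ]
cur yaw -29.66 shift [-0.98  0.11 -0.09] turn [-0.   -0.37 -0.  ]
```

Emit:
{"api": "play_rows", "payload": {
  "targets": [
    {"x":-0.3,"y":0.05,"z":-0.03,"ax":0,"ay":-0.12,"az":0},
    {"x":-0.6,"y":0.08,"z":-0.06,"ax":0,"ay":-0.24,"az":0},
    {"x":-0.98,"y":0.11,"z":-0.09,"ax":0,"ay":-0.37,"az":0},
    {"x":-0.98,"y":0.11,"z":-0.09,"ax":0,"ay":-0.37,"az":0}
  ]
}}

```text
time: 1.48
ee_pos: [558.2, -191.0, 220.1]
eef_rot: [[-0.227, -0.0, 0.974], [-0.974, 0.002, -0.227], [-0.002, -1.0, -0.001]]
ft_force: [1.1, 0.5, 0.3]
finger_gap: 0.998
```

```bash
python3 - <<'E'
from h import *
go(575,0,200,0)
E
```

```text
cur yaw -13.14 shift [-0.95  0.1  -0.14] turn [ 0.   -0.29 -0.  ]
```

Emit:
{"api": "play_rows", "payload": {
  "targets": [
    {"x":-0.3,"y":0.03,"z":-0.05,"ax":0,"ay":-0.1,"az":0},
    {"x":-0.6,"y":0.06,"z":-0.1,"ax":0,"ay":-0.2,"az":0},
    {"x":-0.95,"y":0.1,"z":-0.14,"ax":0,"ay":-0.29,"az":0},
    {"x":-0.95,"y":0.1,"z":-0.14,"ax":0,"ay":-0.29,"az":0}
  ]
}}

```text
time: 1.98
ee_pos: [573.7, -0.1, 200.1]
eef_rot: [[-0.002, -0.001, 1.0], [-1.0, 0.002, -0.002], [-0.002, -1.0, -0.001]]
ft_force: [-0.1, 0.0, -0.7]
finger_gap: 1.0
```

```bash
python3 - <<'E'
from h import *
go(577,195,150,11.2)
E
```

```text
cur yaw -0.13 shift [-0.98  0.25  0.01] turn [ 0.   -0.25 -0.  ]
```

Emit:
{"api": "play_rows", "payload": {
  "targets": [
    {"x":-0.3,"y":0.08,"z":0,"ax":0,"ay":-0.08,"az":0},
    {"x":-0.6,"y":0.16,"z":0,"ax":0,"ay":-0.16,"az":0},
    {"x":-0.98,"y":0.25,"z":0.01,"ax":0,"ay":-0.25,"az":0},
    {"x":-0.98,"y":0.25,"z":0.01,"ax":0,"ay":-0.25,"az":0},
    {"x":-0.98,"y":0.25,"z":0.01,"ax":0,"ay":-0.25,"az":0}
  ]
}}

```text
time: 2.6
ee_pos: [578.1, 190.0, 149.9]
eef_rot: [[0.186, -0.001, 0.983], [-0.983, -0.001, 0.186], [0.001, -1.0, -0.001]]
ft_force: [0.2, -0.4, -0.8]
finger_gap: 0.999
```

```bash
python3 - <<'E'
from h import *
st()
for n in('side','top'):cv2.imwrite(f'pics/{n}1.png',bot.capture(n))
a=cv2.imread('pics/side1.png');b=cv2.imread('pics/top1.png')
print(proj('side',bot.state()['ee_pos']),proj('top',bot.state()['ee_pos']))
cv2.imwrite('pics/w1.png',np.hstack([cv2.resize(a[120:270,230:380],(400,400)),cv2.resize(b[170:320,170:320],(400,400))]))
go(577,201.5,14,11.2)
E
```

```text
t 2.6 pos [578.07 189.95 149.86] F [ 0.23 -0.43 -0.76] M [-0.08 -0.1  -0.02] gap 0.999 q [ 0.25  0.37 -0.76  1.63  0.27  1.25 -0.37]
[308.29 192.1 ] [246.71 238.75]
cur yaw 10.50 shift [-0.07  0.68  0.  ] turn [ 0.   -0.02  0.  ]
```

View pics/w1.png

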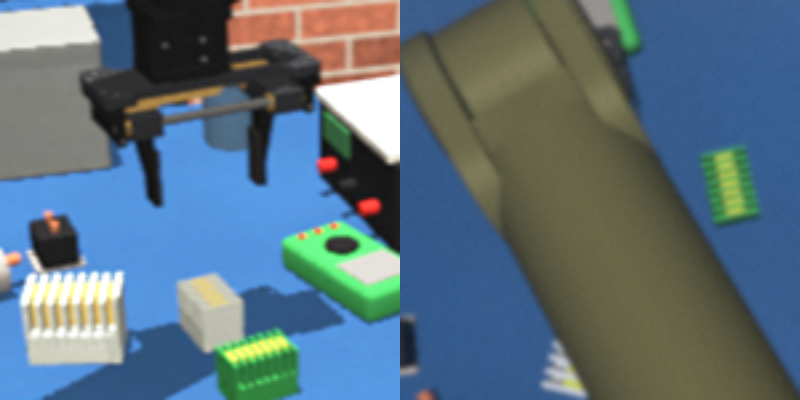

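Emit:
{"api": "play_rows", "payload": {
  "targets": [
    {"x":-0.06,"y":0.2,"z":0,"ax":0,"ay":-0.02,"az":0},
    {"x":-0.06,"y":0.4,"z":0,"ax":0,"ay":-0.02,"az":0},
    {"x":-0.06,"y":0.4,"z":0,"ax":0,"ay":-0.02,"az":0}
  ]
}}

```text
time: 3.08
ee_pos: [574.3, 198.5, 67.8]
eef_rot: [[0.198, -0.005, 0.98], [-0.98, -0.003, 0.198], [0.002, -1.0, -0.006]]
ft_force: [0.5, 0.2, 0.2]
finger_gap: 1.003
```

```bash
python3 - <<'E'
from h import *
s=st();print(s['dq'])
a=bot.capture('side');cv2.imwrite('pics/side2.png',a)
print(proj('side',bot.state()['ee_pos']))
cv2.imwrite('pics/w2.png',cv2.resize(a[170:260,260:350],(600,600),interpolation=cv2.INTER_CUBIC))
go(577,202.5,14,11.2)
E
```

```text
t 3.08 pos [574.3  198.54  67.82] F [0.51 0.19 0.24] M [-0.02 -0.09 -0.02] gap 1.003 q [ 0.21  0.46 -0.73  1.71  0.34  1.11 -0.42]
[ 0.   -0.04 -0.03 -0.07 -0.01  0.02  0.01]
[307.54 220.63]
cur yaw 11.44 shift [-0.01  0.28  0.01] turn [0.   0.01 0.  ]
```

View pics/w2.png

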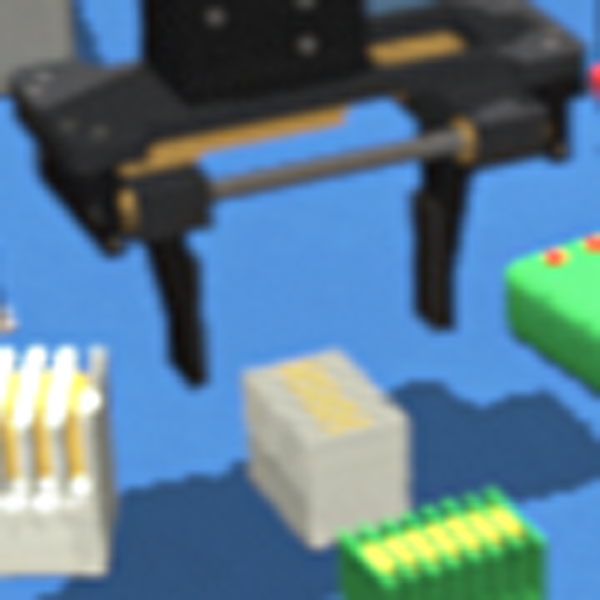

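Emit:
{"api": "play_rows", "payload": {
  "targets": [
    {"x":-0.01,"y":0.15,"z":0.01,"ax":0,"ay":0,"az":0},
    {"x":-0.01,"y":0.28,"z":0.01,"ax":0,"ay":0,"az":0},
    {"x":-0.01,"y":0.28,"z":0.01,"ax":0,"ay":0,"az":0}
  ]
}}

```text
time: 3.5
ee_pos: [577.6, 203.6, 14.9]
eef_rot: [[0.2, -0.001, 0.98], [-0.98, -0.001, 0.2], [0.001, -1.0, -0.001]]
ft_force: [-0.1, 1.7, 1.1]
finger_gap: 0.999
```

```bash
python3 - <<'E'
from h import *
s=st();print(s['dq'])
a=bot.capture('side');cv2.imwrite('pics/side3.png',a)
cv2.imwrite('pics/w3.png',cv2.resize(a[190:270,270:350],(600,600),interpolation=cv2.INTER_CUBIC))
go(577,202.5,14,11.2)
E
```

```text
t 3.5 pos [577.6  203.57  14.92] F [-0.07  1.68  1.09] M [ 0.01 -0.11 -0.03] gap 0.999 q [ 0.18  0.53 -0.7   1.74  0.39  1.02 -0.46]
[ 0.   -0.02 -0.02 -0.03 -0.01  0.    0.  ]
cur yaw 11.56 shift [ 0.01  0.01 -0.01] turn [-0.    0.01  0.  ]
```

View pics/w3.png

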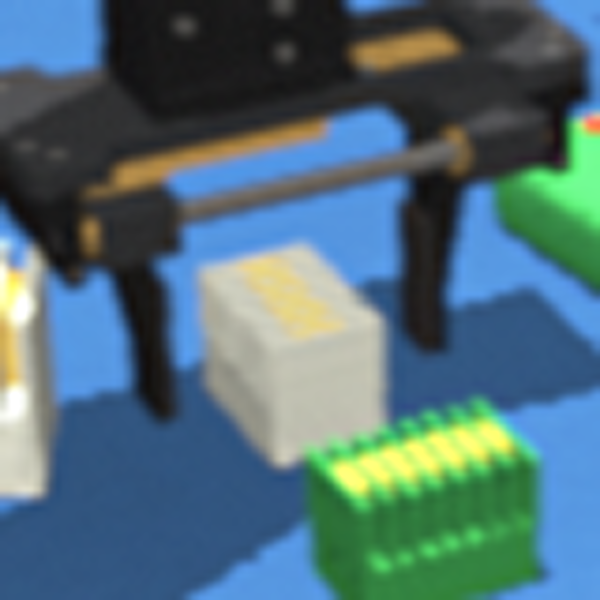

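Emit:
{"api": "play_rows", "payload": {
  "targets": [
    {"x":0,"y":0,"z":0,"ax":0,"ay":0,"az":0},
    {"x":0,"y":0,"z":0,"ax":0,"ay":0,"az":0},
    {"x":0,"y":0,"z":0,"ax":0,"ay":0,"az":0},
    {"x":0,"y":0,"z":0,"ax":0,"ay":0,"az":0},
    {"x":0,"y":0,"z":0,"ax":0,"ay":0,"az":0},
    {"x":0,"y":0,"z":0,"ax":0,"ay":0,"az":0}
  ],
  "fingers": 1
}}

```text
time: 4.3
ee_pos: [577.1, 205.1, 14.5]
eef_rot: [[0.202, -0.0, 0.979], [-0.979, -0.0, 0.202], [0.0, -1.0, -0.0]]
ft_force: [-1.2, -0.0, -0.1]
finger_gap: 0.458
```

```bash
python3 - <<'E'
from h import *
s=st();print(s['dq'])
E
```

```text
t 4.3 pos [577.1  205.1   14.49] F [-1.16 -0.05 -0.12] M [ 0.04 -0.13  0.  ] gap 0.458 q [ 0.18  0.53 -0.7   1.74  0.39  1.02 -0.46]
[-0. -0.  0.  0. -0. -0. -0.]
```

Emit:
{"api": "play_rows", "payload": {
  "targets": [
    {"x":0,"y":-0.2,"z":0,"ax":0,"ay":0,"az":0},
    {"x":0,"y":-0.45,"z":0,"ax":0,"ay":0,"az":0},
    {"x":0,"y":-0.6,"z":0,"ax":0,"ay":0,"az":0},
    {"x":0,"y":-0.6,"z":0,"ax":0,"ay":0,"az":0}
  ]
}}

```text
time: 4.8
ee_pos: [578.5, 205.9, 136.7]
eef_rot: [[0.202, 0.004, 0.979], [-0.979, 0.001, 0.202], [-0.0, -1.0, 0.004]]
ft_force: [-0.2, -0.8, -1.9]
finger_gap: 0.456
```

```bash
python3 - <<'E'
from h import *
s=st()
a=bot.capture('side');cv2.imwrite('pics/side4.png',a)
cv2.imwrite('pics/w4.png',cv2.resize(a[150:230,260:360],(750,600),interpolation=cv2.INTER_CUBIC))
go(540,40,130,0)
E
```

```text
t 4.8 pos [578.53 205.86 136.71] F [-0.24 -0.85 -1.9 ] M [-0.02 -0.1  -0.02] gap 0.456 q [ 0.23  0.39 -0.76  1.64  0.29  1.22 -0.39]
cur yaw 11.65 shift [ 0.77  0.02 -0.35] turn [-0.    0.26  0.  ]
```

View pics/w4.png

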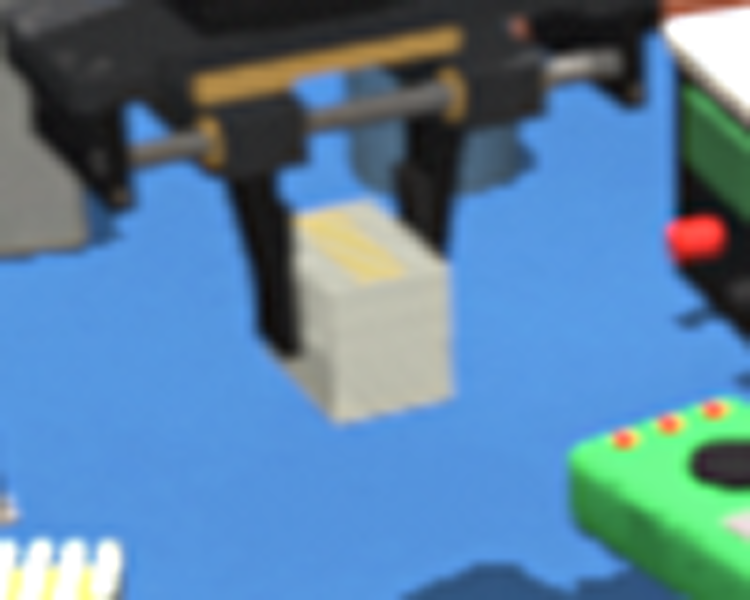

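```bash
python3 - <<'E'
from h import *
f=lambda u,v:((u+.5)/7.5-.5+260,(v+.5)/7.5-.5+150)
p=np.array([578.53,205.86]);yaw=np.radians(11.65);xm=np.array([np.cos(yaw),np.sin(yaw)]);ym=np.array([-xm[1],xm[0]])
for n,u,z in[('B',(330,290),167.2),('C',(450,262),167.2),('A',(293,213),167.2),('D',(372,200),167.2),('Bb',(335,422),122.2),('Cb',(452,397),122.2)]:
    X=onz('side',f(*u),z);d=X[:2]-p;print(n,X,d@xm,d@ym)
E
```

```text
B [566.22 174.87 167.2 ] -18.316446540806545 -27.8666423798007
C [605.7  185.06 167.2 ] 22.412372781216785 -25.862452933357613
A [566.27 236.66 167.2 ] -5.785745073628899 32.63792184010727
D [592.45 239.88 167.2 ] 20.504780589696836 30.505421643009342
Bb [565.81 176.44 122.2 ] -18.397262614793206 -26.24845789334279
Cb [604.51 183.67 122.2 ] 20.96148646962283 -26.982650286331886
```

Emit:
{"api": "play_rows", "payload": {
  "targets": [
    {"x":0.25,"y":0.02,"z":-0.11,"ax":0,"ay":0,"az":0},
    {"x":0.5,"y":0.02,"z":-0.22,"ax":0,"ay":0,"az":0},
    {"x":0.77,"y":0.02,"z":-0.35,"ax":0,"ay":0,"az":0},
    {"x":0.77,"y":0.02,"z":-0.35,"ax":0,"ay":0,"az":0}
  ]
}}

```text
time: 5.35
ee_pos: [537.3, 32.5, 127.6]
eef_rot: [[0.192, -0.006, 0.981], [-0.981, -0.004, 0.192], [0.003, -1.0, -0.006]]
ft_force: [0.5, 0.4, -1.3]
finger_gap: 0.46
```

```bash
python3 - <<'E'
from h import *
s=st()
go(493.6-.223*2.5,-90.5+2.4,90,12.9)
E
```

```text
t 5.35 pos [537.32  32.5  127.62] F [ 0.46  0.35 -1.29] M [ 0.06 -0.15  0.01] gap 0.46 q [ 0.54  0.23 -0.73  1.82  0.17  1.16 -0.05]
cur yaw 11.07 shift [ 0.55  0.19 -0.33] turn [ 0.01 -0.04  0.  ]
```

Emit:
{"api": "play_rows", "payload": {
  "targets": [
    {"x":0.28,"y":0.08,"z":-0.16,"ax":0,"ay":-0.02,"az":0},
    {"x":0.56,"y":0.19,"z":-0.33,"ax":0,"ay":-0.04,"az":0},
    {"x":0.56,"y":0.19,"z":-0.33,"ax":0,"ay":-0.04,"az":0},
    {"x":0.56,"y":0.19,"z":-0.33,"ax":0,"ay":-0.04,"az":0}
  ]
}}

```text
time: 5.85
ee_pos: [496.7, -82.6, 91.1]
eef_rot: [[0.231, -0.002, 0.973], [-0.973, 0.001, 0.231], [-0.002, -1.0, -0.002]]
ft_force: [0.1, -0.3, -2.5]
finger_gap: 0.457
```

```bash
python3 - <<'E'
from h import *
s=st()
go(493,-88,90,12.9);go(493,-88,45,12.9)
E
```

```text
t 5.85 pos [496.69 -82.57  91.1 ] F [ 0.07 -0.29 -2.49] M [ 0.02 -0.16 -0.03] gap 0.457 q [ 0.73  0.17 -0.67  1.94  0.12  1.07  0.25]
cur yaw 13.38 shift [ 0.02  0.01 -0.02] turn [ 0.    0.01 -0.  ]
cur yaw 13.38 shift [ 0.02  0.23 -0.02] turn [ 0.    0.01 -0.  ]
```

Emit:
{"api": "play_rows", "payload": {
  "targets": [
    {"x":0.02,"y":0.12,"z":-0.02,"ax":0,"ay":0,"az":0},
    {"x":0.02,"y":0.23,"z":-0.02,"ax":0,"ay":0,"az":0},
    {"x":0.02,"y":0.23,"z":-0.02,"ax":0,"ay":0,"az":0},
    {"x":0.02,"y":0.23,"z":-0.02,"ax":0,"ay":0,"az":0},
    {"x":0.02,"y":0.23,"z":-0.02,"ax":0,"ay":0,"az":0}
  ]
}}

```text
time: 6.48
ee_pos: [495.9, -87.2, 47.6]
eef_rot: [[0.234, 0.002, 0.972], [-0.972, -0.0, 0.234], [0.001, -1.0, 0.002]]
ft_force: [-0.1, -0.1, -2.7]
finger_gap: 0.453
```

```bash
python3 - <<'E'
from h import *
s=st()
a=bot.capture('side');cv2.imwrite('pics/side5.png',a)
b=bot.capture('top');cv2.imwrite('pics/top5.png',b)
cv2.imwrite('pics/w5.png',cv2.resize(a[260:350,250:370],(800,600),interpolation=cv2.INTER_CUBIC))
cv2.imwrite('pics/w6.png',cv2.resize(b[225:335,315:485],(800,518),interpolation=cv2.INTER_CUBIC))
go(493,-88,45,12.9)
E
```

```text
t 6.47 pos [495.87 -87.17  47.62] F [-0.14 -0.05 -2.74] M [-0.03 -0.09  0.  ] gap 0.453 q [ 0.72  0.23 -0.65  1.99  0.17  0.98  0.22]
cur yaw 13.47 shift [-0.    0.01 -0.01] turn [-0.    0.01  0.  ]
```

View pics/w5.png

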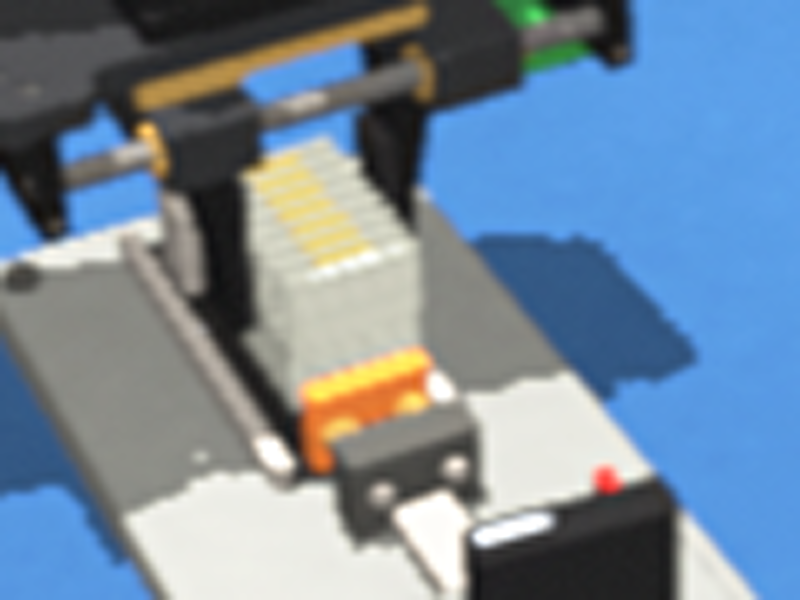

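View pics/w6.png

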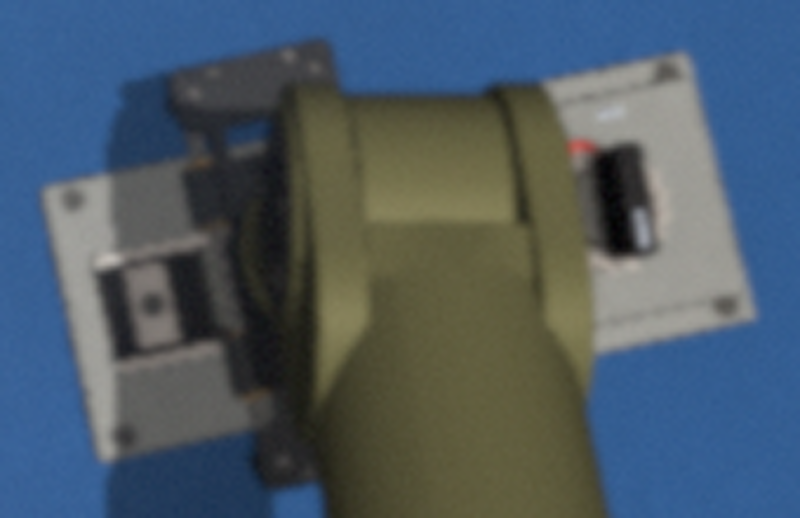

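```bash
python3 - <<'E'
from h import *
k=800/120
f=lambda u,v:((u+.5)/k-.5+250,(v+.5)/k-.5+260)
yaw=np.radians(12.9);xm=np.array([np.cos(yaw),np.sin(yaw)]);ym=np.array([-xm[1],xm[0]]);N=np.array([493.6,-90])
def pr(n,u,z,g=f):
    X=onz('side',g(*u),z);d=X[:2]-N;print(n,X,(d@xm).round(1),(d@ym).round(1))
pr('tcp',(0,0),0); s=bot.state();d=np.array(s['ee_pos'])[:2]-N;print('TCP',d@xm,d@ym)
for n,u in[('B',(290,287)),('C',(418,242)),('A',(247,172)),('D',(330,138))]:pr(n,u,78.1)
for n,u in[('Bb',(298,408))]:pr(n,u,33.1)
for n,u in[('padL',(303,385)),('padR',(432,352))]:pr(n,u,47)
# original picture z5 : rails and stop
f5=lambda u,v:((u+.5)/8-.5+270,(v+.5)/8-.5+275)
for n,u,z in[('railL in near',(193,435),28),('railL out near',(163,450),28),('railL in far',(25,180),28),('railR in',(305,297),28),('railR in far',(205,140),28),('stopL bot',(75,232),20),('stopR bot',(210,190),20),('stopL top',(48,142),50),('stopR top',(197,100),50),('padL top front',(200,345),47),('padRtop front',(345,302),47)]:pr(n,u,z,f5)
print([np.array(proj('side',[*(N+xm*a+ym*b),28]))for a,b in[(-23.5,-42),(23.5,-42)]])
E
```

```text
tcp [426.29 173.99   0.  ] -6.7 272.4
TCP 2.3468408619121903 1.8797911786116406
B [ 484.46 -122.85   78.1 ] -16.2 -30.0
C [ 522.56 -111.96   78.1 ] 23.3 -27.9
A [481.88 -65.81  78.1 ] -6.0 26.2
D [508.15 -55.28  78.1 ] 21.9 30.6
Bb [ 484.53 -119.63   33.1 ] -15.5 -26.9
padL [ 485.46 -127.1    47.  ] -16.2 -34.3
padR [ 523.14 -122.23   47.  ] 21.6 -38.0
railL in near [ 480.14 -136.44   28.  ] -23.5 -42.3
railL out near [ 472.53 -139.84   28.  ] -31.7 -43.9
railL in far [456.09 -27.78  28.  ] -22.7 69.0
railR in [515.34 -93.09  28.  ] 20.5 -7.9
railR in far [503.25 -22.99  28.  ] 24.4 63.2
stopL bot [466.12 -42.04  20.  ] -16.1 52.9
stopR bot [502.16 -33.72  20.  ] 20.9 53.0
stopL top [461.43 -43.62  50.  ] -21.0 52.4
stopR top [500.23 -35.82  50.  ] 18.6 51.3
padL top front [ 484.45 -127.92   47.  ] -17.4 -34.9
padRtop front [ 520.12 -121.21   47.  ] 18.9 -36.3
[array([293.63, 328.86]), array([316.57, 321.18])]
```

```bash
python3 - <<'E'
from h import *
yaw=np.radians(12.9);xm=np.array([np.cos(yaw),np.sin(yaw)]);ym=np.array([-xm[1],xm[0]]);N=np.array([493.6,-90])
t=N+xm*.15+ym*3.5;print(t);go(*t,42,12.9);go(*t,35,12.9)
E
```

```text
[492.96 -86.55]
cur yaw 13.47 shift [-0.01  0.03 -0.01] turn [-0.    0.01  0.  ]
cur yaw 13.47 shift [-0.01  0.06 -0.01] turn [-0.    0.01  0.  ]
```

Emit:
{"api": "play_rows", "payload": {
  "targets": [
    {"x":-0.007,"y":0.01,"z":-0.013,"ax":0,"ay":0.012,"az":0},
    {"x":-0.007,"y":0.03,"z":-0.013,"ax":0,"ay":0.012,"az":0},
    {"x":-0.007,"y":0.03,"z":-0.013,"ax":0,"ay":0.012,"az":0},
    {"x":-0.007,"y":0.03,"z":-0.013,"ax":0,"ay":0.012,"az":0}
  ]
}}

```text
time: 7.08
ee_pos: [491.9, -87.0, 40.5]
eef_rot: [[0.223, -0.0, 0.975], [-0.975, 0.0, 0.223], [-0.0, -1.0, -0.0]]
ft_force: [0.3, 0.0, -3.1]
finger_gap: 0.457
```

```bash
python3 - <<'E'
from h import *
np.set_printoptions(precision=4,suppress=True)
st();go(492.96,-86.55,35,12.9)
a=bot.capture('side');cv2.imwrite('pics/side6.png',a)
cv2.imwrite('pics/w7.png',cv2.resize(a[260:350,250:370],(800,600),interpolation=cv2.INTER_CUBIC))
E
```

```text
t 7.08 pos [491.8734 -86.9742  40.4607] F [ 0.2846  0.0004 -3.073 ] M [-0.017 -0.097 -0.003] gap 0.457 q [ 0.7202  0.2364 -0.652   1.998   0.1741  0.9616  0.2068]
cur yaw 12.91 shift [-0.0009  0.0273  0.0058] turn [ 0.0001  0.0002 -0.0001]
```

View pics/w7.png

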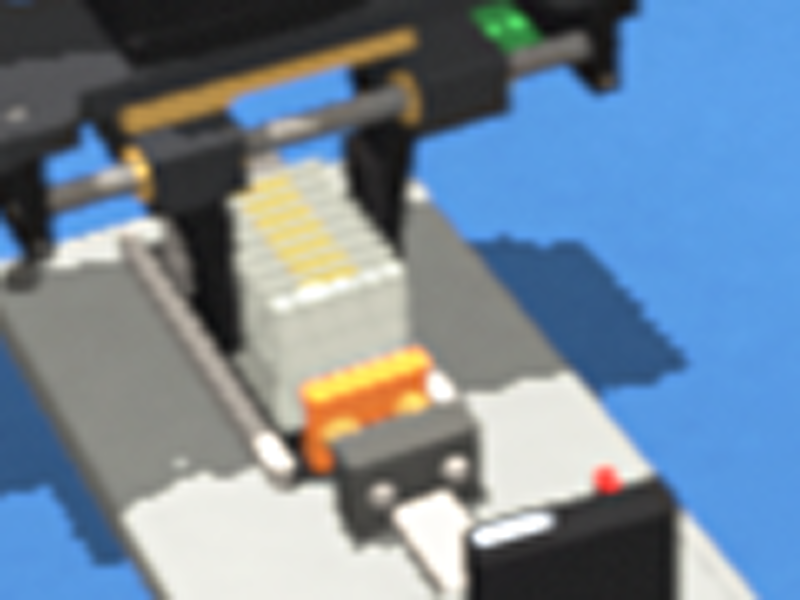

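Emit:
{"api": "play_rows", "payload": {
  "targets": [
    {"x":0,"y":0.01,"z":0.003,"ax":0,"ay":0,"az":0},
    {"x":0,"y":0.02,"z":0.003,"ax":0,"ay":0,"az":0},
    {"x":0,"y":0.026,"z":0.003,"ax":0,"ay":0,"az":0},
    {"x":0,"y":0.026,"z":0.003,"ax":0,"ay":0,"az":0},
    {"x":0,"y":0.026,"z":0.003,"ax":0,"ay":0,"az":0}
  ]
}}

```text
time: 7.75
ee_pos: [492.5, -86.8, 35.3]
eef_rot: [[0.224, -0.0, 0.975], [-0.975, -0.0, 0.224], [0.0, -1.0, -0.0]]
ft_force: [-0.5, -0.1, -2.8]
finger_gap: 0.458
```

```bash
python3 - <<'E'
from h import *
np.set_printoptions(precision=4,suppress=True)
st();go(492.5,-86.55,35,12.9)
a=bot.capture('side');cv2.imwrite('pics/side7.png',a)
cv2.imwrite('pics/w8.png',cv2.resize(a[260:350,250:370],(800,600),interpolation=cv2.INTER_CUBIC))
E
```

```text
t 7.75 pos [492.4889 -86.8203  35.3414] F [-0.4778 -0.0644 -2.8169] M [-0.017 -0.131 -0.002] gap 0.458 q [ 0.7164  0.2456 -0.6499  2.0006  0.1817  0.9519  0.2003]
cur yaw 12.91 shift [-0.0013  0.0017  0.0004] turn [0.     0.0003 0.0001]
```

View pics/w8.png

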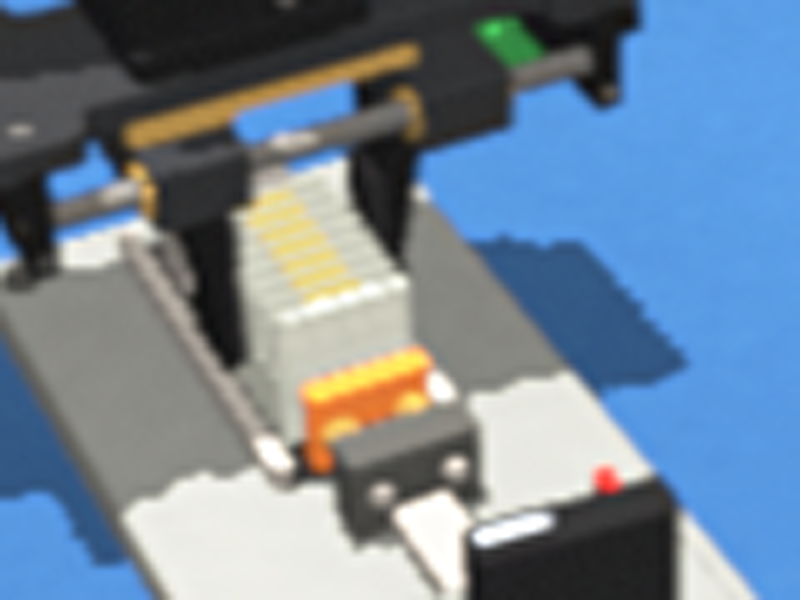

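Emit:
{"api": "play_rows", "payload": {
  "targets": [
    {"x":0,"y":0.005,"z":0,"ax":0,"ay":0,"az":0},
    {"x":0,"y":0.005,"z":0,"ax":0,"ay":0,"az":0},
    {"x":0,"y":0.005,"z":0,"ax":0,"ay":0,"az":0}
  ]
}}

```text
time: 8.18
ee_pos: [492.6, -86.9, 34.4]
eef_rot: [[0.223, 0.0, 0.975], [-0.975, -0.0, 0.223], [0.0, -1.0, 0.0]]
ft_force: [0.8, -0.4, -0.8]
finger_gap: 0.456
```

Emit:
{"api": "play_rows", "payload": {
  "targets": [
    {"x":0,"y":0,"z":0,"ax":0,"ay":0,"az":0},
    {"x":0,"y":0,"z":0,"ax":0,"ay":0,"az":0},
    {"x":0,"y":0,"z":0,"ax":0,"ay":0,"az":0},
    {"x":0,"y":0,"z":0,"ax":0,"ay":0,"az":0}
  ],
  "fingers": 0.3
}}

```text
time: 8.68
ee_pos: [492.5, -86.8, 34.4]
eef_rot: [[0.223, 0.0, 0.975], [-0.975, -0.0, 0.223], [0.0, -1.0, 0.0]]
ft_force: [0.5, -0.2, 0.1]
finger_gap: 0.696
```

```bash
python3 - <<'E'
from h import *
st()
E
```

```text
t 8.68 pos [492.54 -86.84  34.38] F [ 0.45 -0.18  0.11] M [-0.05 -0.09  0.01] gap 0.696 q [ 0.72  0.25 -0.65  2.    0.18  0.95  0.2 ]
```

Emit:
{"api": "play_rows", "payload": {
  "targets": [
    {"x":0,"y":-0.1,"z":0,"ax":0,"ay":0,"az":0},
    {"x":0,"y":-0.4,"z":0,"ax":0,"ay":0,"az":0},
    {"x":0,"y":-0.7,"z":0,"ax":0,"ay":0,"az":0},
    {"x":0.25,"y":-0.7,"z":0,"ax":0,"ay":-0.2,"az":0},
    {"x":0.5,"y":-0.7,"z":0,"ax":0,"ay":-0.4,"az":0},
    {"x":0.7,"y":-0.7,"z":0,"ax":0,"ay":-0.6,"az":0},
    {"x":0.7,"y":-0.7,"z":0,"ax":0,"ay":-0.8,"az":0},
    {"x":0.7,"y":-0.7,"z":0,"ax":0,"ay":-1,"az":0},
    {"x":0.7,"y":-0.7,"z":0,"ax":0,"ay":-1,"az":0}
  ],
  "fingers": 0.3
}}

```text
time: 9.8
ee_pos: [523.7, -223.3, 174.2]
eef_rot: [[0.846, -0.0, 0.533], [-0.533, 0.0, 0.846], [-0.0, -1.0, 0.0]]
ft_force: [-0.7, 0.1, -0.9]
finger_gap: 0.7
```

```bash
python3 - <<'E'
from h import *
s=st()
for n in('side','top'):cv2.imwrite(f'pics/{n}8.png',bot.capture(n))
a=cv2.imread('pics/side8.png');b=cv2.imread('pics/top8.png')
cv2.imwrite('pics/w9.png',np.hstack([cv2.resize(a[270:370,250:370],(400,333)),cv2.resize(b[225:335,315:485],(400,259)).copy() if 0 else cv2.resize(b[225:335,315:447],(400,333))]))
go(531.2,-256,150,99)
E
```

```text
t 9.8 pos [ 523.7  -223.35  174.19] F [-0.73  0.07 -0.92] M [ 0.07 -0.14  0.03] gap 0.7 q [ 0.92  0.24 -0.65  1.7   0.15  1.25  1.25]
cur yaw 57.76 shift [ 0.12  0.12 -0.12] turn [ 0.   -0.92 -0.  ]
```

View pics/w9.png

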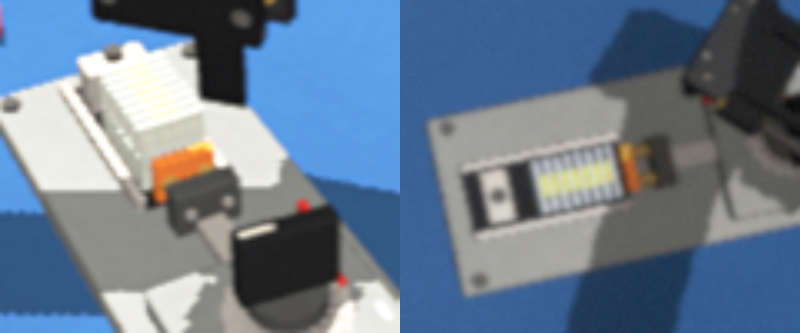

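```bash
python3 - <<'E'
from h import *
b=cv2.imread('pics/top0.png');a=cv2.imread('pics/side0.png')
g=cv2.GaussianBlur(b[:,:,1],(3,3),0).astype(float)
# right edge: per row from bar interior rightwards subpixel crossing
L=[]
for r in range(258,278):
    row=g[r,440:462];i=np.argmin(row[:12])
    for j in range(i,21):
        t=95
        if row[j]<t<=row[j+1]:
            L.append((440+j+(t-row[j])/(row[j+1]-row[j]),r));break
L=np.array(L);W=np.array([onz('top',p,98)[:2] for p in L],dtype=np.float32)
vx,vy,x0,y0=cv2.fitLine(W[2:-2],cv2.DIST_HUBER,0,0.01,0.01).ravel();print(np.degrees(np.arctan2(vy,vx)),x0,y0,W.round(1).tolist())
cv2.imwrite('pics/z9.png',np.hstack([cv2.resize(b[245:290,425:465],(400,450),interpolation=cv2.INTER_CUBIC),cv2.resize(a[325:370,315:355],(400,450),interpolation=cv2.INTER_CUBIC)]))
E
```

```text
-12.1723795 528.8731 -258.96722 [[550.7000122070312, -260.1000061035156], [548.5, -260.1000061035156], [546.2999877929688, -260.20001220703125], [544.0999755859375, -260.5], [541.7999877929688, -260.8999938964844], [539.5999755859375, -261.29998779296875], [537.4000244140625, -261.70001220703125], [535.2000122070312, -262.20001220703125], [533.0, -262.79998779296875], [530.7999877929688, -263.20001220703125], [528.5, -263.1000061035156], [526.2999877929688, -262.20001220703125], [524.0, -255.89999389648438], [521.7999877929688, -255.5], [519.5999755859375, -255.6999969482422], [517.4000244140625, -255.8000030517578], [515.0999755859375, -255.89999389648438], [512.9000244140625, -256.20001220703125], [510.70001220703125, -256.8999938964844], [508.6000061035156, -258.3999938964844]]
```

View pics/z9.png

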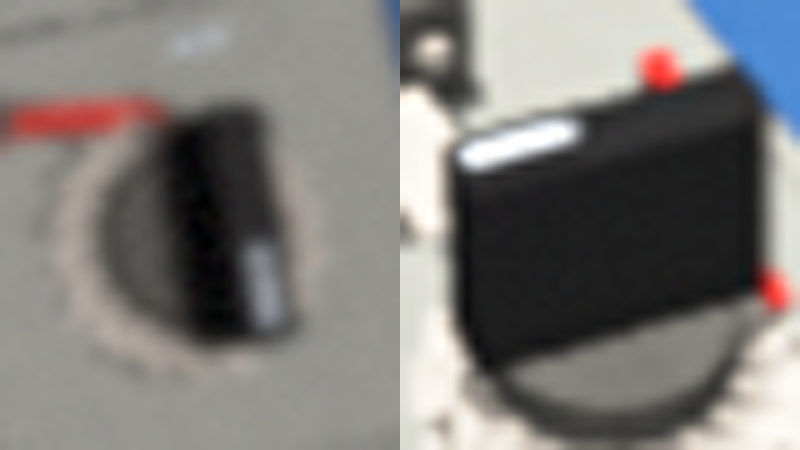

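Emit:
{"api": "play_rows", "payload": {
  "targets": [
    {"x":0.05,"y":0.1,"z":-0.05,"ax":0,"ay":-0.22,"az":0},
    {"x":0.12,"y":0.12,"z":-0.12,"ax":0,"ay":-0.44,"az":0},
    {"x":0.12,"y":0.12,"z":-0.12,"ax":0,"ay":-0.66,"az":0},
    {"x":0.12,"y":0.12,"z":-0.12,"ax":0,"ay":-0.91,"az":0},
    {"x":0.12,"y":0.12,"z":-0.12,"ax":0,"ay":-0.91,"az":0},
    {"x":0.12,"y":0.12,"z":-0.12,"ax":0,"ay":-0.91,"az":0}
  ]
}}

```text
time: 10.65
ee_pos: [531.3, -256.3, 150.4]
eef_rot: [[0.989, -0.0, -0.15], [0.15, -0.0, 0.989], [-0.0, -1.0, -0.0]]
ft_force: [-0.3, 0.3, 0.4]
finger_gap: 0.703
```

```bash
python3 - <<'E'
from h import *
s=st()
cv2.imwrite('pics/side9.png',bot.capture('side'));a=cv2.imread('pics/side9.png')
cv2.imwrite('pics/w10.png',cv2.resize(a[270:410,260:440],(772,600)))
print(proj('side',s['ee_pos']))
np.set_printoptions(precision=4)
go(531.3,-255.2,105,98.8)
E
```

```text
t 10.65 pos [ 531.34 -256.32  150.42] F [-0.27  0.29  0.39] M [ 0.12 -0.17  0.  ] gap 0.703 q [ 1.01  0.32 -0.73  1.68  0.22  1.23  1.96]
[335.14 311.13]
cur yaw 98.70 shift [0.0006 0.2272 0.0057] turn [ 0.0004 -0.0023 -0.0001]
```

View pics/w10.png

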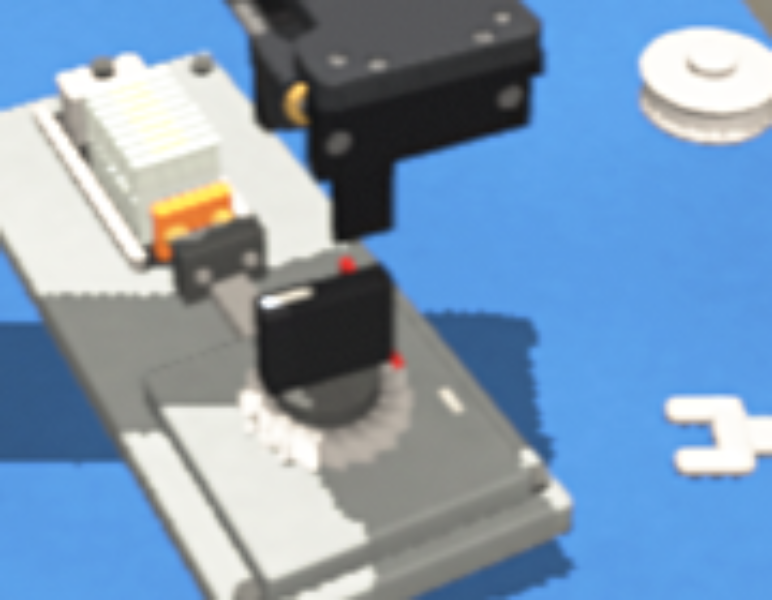

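Emit:
{"api": "play_rows", "payload": {
  "targets": [
    {"x":0,"y":0.2,"z":0.005,"ax":0,"ay":0,"az":0},
    {"x":0,"y":0.3,"z":0.005,"ax":0,"ay":0,"az":0},
    {"x":0,"y":0.38,"z":0.005,"ax":0,"ay":0,"az":0},
    {"x":0,"y":0.435,"z":0.005,"ax":0,"ay":0,"az":0},
    {"x":0,"y":0.435,"z":0.005,"ax":0,"ay":0,"az":0},
    {"x":0,"y":0.435,"z":0.005,"ax":0,"ay":0,"az":0}
  ]
}}

```text
time: 11.45
ee_pos: [531.8, -255.6, 64.1]
eef_rot: [[0.988, 0.001, -0.154], [0.154, -0.001, 0.988], [0.001, -1.0, -0.001]]
ft_force: [0.4, 0.7, -1.0]
finger_gap: 0.698
```

```bash
python3 - <<'E'
from h import *
s=st()
cv2.imwrite('pics/side10.png',bot.capture('side'));a=cv2.imread('pics/side10.png')
cv2.imwrite('pics/w11.png',cv2.resize(a[280:400,280:420],(700,600),interpolation=cv2.INTER_CUBIC))
E
```

```text
t 11.45 pos [ 531.84 -255.59   64.1 ] F [ 0.44  0.74 -0.95] M [ 0.09 -0.11 -0.01] gap 0.698 q [ 0.98  0.41 -0.7   1.76  0.29  1.08  1.91]
```

View pics/w11.png

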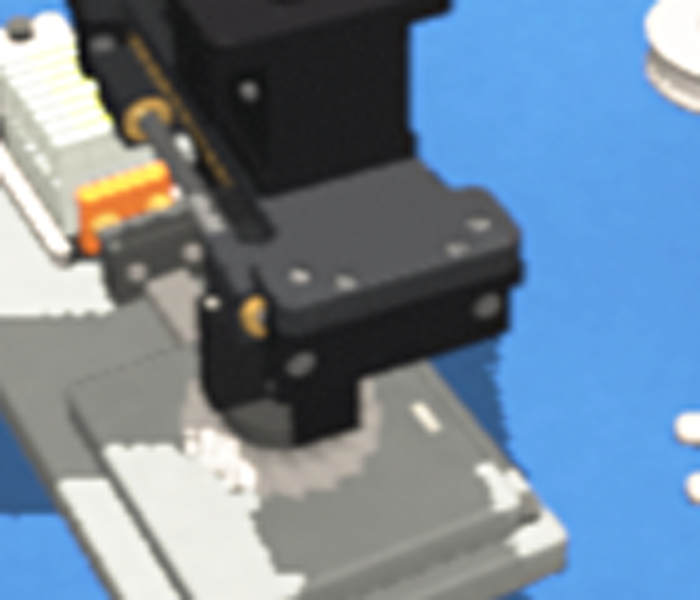

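Emit:
{"api": "play_rows", "payload": {
  "targets": [
    {"x":0,"y":0,"z":0,"ax":0,"ay":0,"az":0},
    {"x":0,"y":0,"z":0,"ax":0,"ay":0,"az":0},
    {"x":0,"y":0,"z":0,"ax":0,"ay":0,"az":0},
    {"x":0,"y":0,"z":0,"ax":0,"ay":0,"az":0},
    {"x":0,"y":0,"z":0,"ax":0,"ay":0,"az":0},
    {"x":0,"y":0,"z":0,"ax":0,"ay":0,"az":0}
  ],
  "fingers": 1
}}

```text
time: 12.25
ee_pos: [531.5, -256.7, 63.4]
eef_rot: [[0.988, 0.001, -0.153], [0.153, -0.002, 0.988], [0.001, -1.0, -0.002]]
ft_force: [2.0, -3.0, -2.1]
finger_gap: 0.159
```

```bash
python3 - <<'E'
from h import *
s=st();go(531,-255,64,9)
E
```

```text
t 12.25 pos [ 531.49 -256.65   63.37] F [ 1.99 -2.98 -2.12] M [-0.42 -0.47 -0.  ] gap 0.159 q [ 0.98  0.41 -0.69  1.76  0.3   1.07  1.91]
cur yaw 98.83 shift [-0.   -0.    0.01] turn [0. 2. 0.]
```

Emit:
{"api": "play_rows", "payload": {
  "targets": [
    {"x":0,"y":0,"z":-0.004,"ax":0,"ay":0.2,"az":0},
    {"x":0,"y":0,"z":-0.004,"ax":0,"ay":0.4,"az":0},
    {"x":0,"y":0,"z":-0.004,"ax":0,"ay":0.6,"az":0},
    {"x":0,"y":0,"z":-0.004,"ax":0,"ay":0.8,"az":0},
    {"x":0,"y":0,"z":-0.004,"ax":0,"ay":1,"az":0},
    {"x":0,"y":0,"z":-0.004,"ax":0,"ay":1,"az":0}
  ]
}}

```text
time: 13.0
ee_pos: [531.5, -256.6, 63.4]
eef_rot: [[0.808, 0.001, 0.589], [-0.589, -0.001, 0.808], [0.001, -1.0, -0.0]]
ft_force: [0.3, -2.4, -1.1]
finger_gap: 0.156
```

```bash
cat >> h.py <<'E'
def kn():
    s=st();R=np.array(s['eef_rot']);y=np.degrees(np.arctan2(R[1,2],R[0,2]));print('yaw %.2f theta %.3f'%(y,0.071+np.radians(98.83-y)));return s
E
python3 - <<'E'
from h import *
kn()
cv2.imwrite('pics/side11.png',bot.capture('side'));a=cv2.imread('pics/side11.png')
cv2.imwrite('pics/w12.png',cv2.resize(a[270:400,270:420],(692,600),interpolation=cv2.INTER_CUBIC))
kn()
E
```

```text
t 13.0 pos [ 531.55 -256.64   63.4 ] F [ 0.34 -2.42 -1.11] M [-0.41 -0.41 -0.02] gap 0.156 q [ 0.87  0.38 -0.56  1.77  0.23  1.06  1.18]
yaw 53.95 theta 0.854
t 13.05 pos [ 531.53 -256.57   63.36] F [ 1.85 -2.32 -1.94] M [-0.44 -0.45 -0.01] gap 0.158 q [ 0.87  0.38 -0.56  1.77  0.23  1.06  1.18]
yaw 54.03 theta 0.853
```

View pics/w12.png

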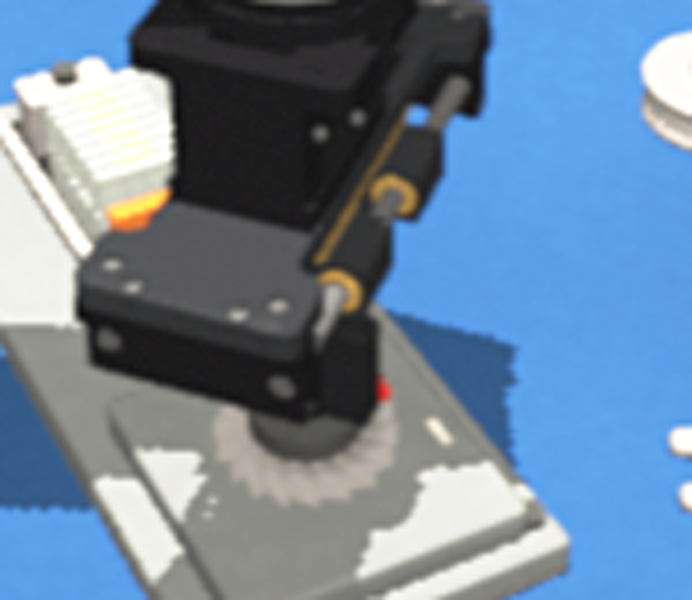

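Turning works; the jaw pad is now close to the module. On to θ ≈ 1.64.

Emit:
{"api": "play_rows", "payload": {
  "targets": [
    {"x":0,"y":0,"z":0,"ax":0,"ay":0.2,"az":0},
    {"x":0,"y":0,"z":0,"ax":0,"ay":0.4,"az":0},
    {"x":0,"y":0,"z":0,"ax":0,"ay":0.6,"az":0},
    {"x":0,"y":0,"z":0,"ax":0,"ay":0.8,"az":0},
    {"x":0,"y":0,"z":0,"ax":0,"ay":1,"az":0},
    {"x":0,"y":0,"z":0,"ax":0,"ay":1,"az":0}
  ]
}}

```text
time: 13.8
ee_pos: [531.6, -256.6, 63.3]
eef_rot: [[0.158, 0.001, 0.987], [-0.987, -0.001, 0.158], [0.001, -1.0, 0.0]]
ft_force: [0.9, -2.3, -2.3]
finger_gap: 0.16
```

```bash
python3 - <<'E'
from h import *
kn()
for n in('side','top'):cv2.imwrite(f'pics/{n}12.png',bot.capture(n))
a=cv2.imread('pics/side12.png');b=cv2.imread('pics/top12.png')
cv2.imwrite('pics/w13.png',np.hstack([cv2.resize(a[270:370,270:370],(400,400),interpolation=cv2.INTER_CUBIC),cv2.resize(b[240:320,325:405],(400,400),interpolation=cv2.INTER_CUBIC)]))
kn()
E
```

```text
t 13.8 pos [ 531.57 -256.61   63.34] F [ 0.94 -2.34 -2.28] M [-0.54 -0.54  0.  ] gap 0.16 q [ 0.76  0.36 -0.43  1.77  0.17  1.05  0.44]
yaw 9.07 theta 1.638
t 13.9 pos [ 531.6  -256.59   63.37] F [ 2.54 -2.99 -1.45] M [-0.67 -0.66  0.04] gap 0.157 q [ 0.76  0.36 -0.43  1.77  0.17  1.05  0.44]
yaw 9.09 theta 1.637
```

View pics/w13.png

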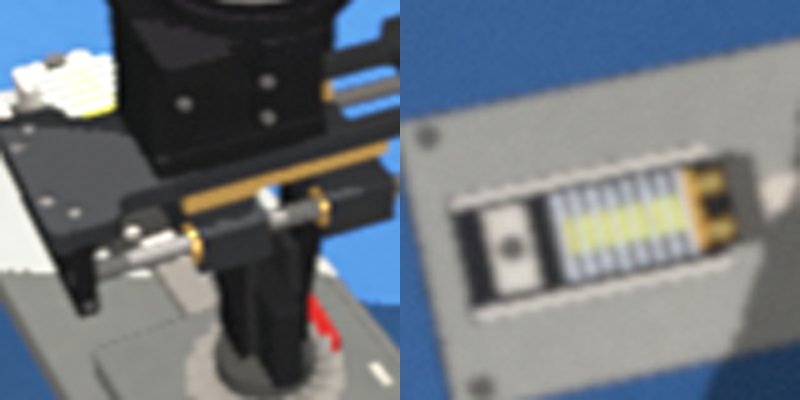

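```bash
cat >> h.py <<'E'
def clampc(X):
    yaw=np.radians(12.9);xm=np.array([np.cos(yaw),np.sin(yaw)]);ym=np.array([-xm[1],xm[0]]);d=np.array(X)[:2]-np.array([493.6,-90]);return np.array([d@xm,d@ym])
E
python3 - <<'E'
from h import *
b=cv2.imread('pics/top12.png')
cv2.imwrite('pics/w14.png',cv2.resize(b[265:305,335:390],(770,560),interpolation=cv2.INTER_CUBIC))
E
```

```text
(no output)
```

View pics/w14.png

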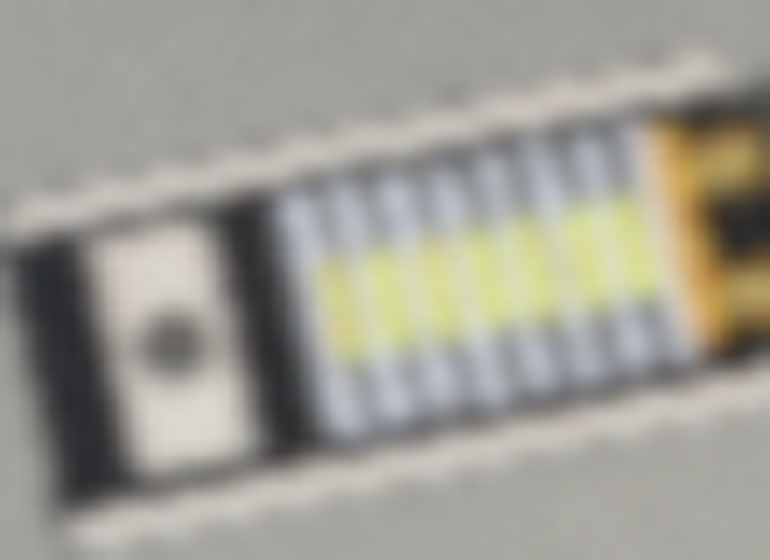

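```bash
python3 - <<'E'
from h import *
f=lambda u,v:((u+.5)/14-.5+335,(v+.5)/14-.5+265)
for n,us,z in[('mod far',[(278,200),(328,435)],65),('mod near',[(640,130),(700,355)],65),('stop',[(218,225),(262,455)],50)]:
    print(n,[clampc(onz('top',f(*u),z)) for u in us])
E
```

```text
mod far [array([19.14, 38.76]), array([-19.34,  39.25])]
mod near [array([ 17.87, -21.3 ]), array([-19.5 , -22.46])]
stop [array([17.81, 47.61]), array([-20.16,  48.83])]
```

Emit:
{"api": "play_rows", "payload": {
  "targets": [
    {"x":0,"y":0,"z":0,"ax":0,"ay":0.2,"az":0},
    {"x":0,"y":0,"z":0,"ax":0,"ay":0.4,"az":0},
    {"x":0,"y":0,"z":0,"ax":0,"ay":0.6,"az":0},
    {"x":0,"y":0,"z":0,"ax":0,"ay":0.7,"az":0},
    {"x":0,"y":0,"z":0,"ax":0,"ay":0.7,"az":0},
    {"x":0,"y":0,"z":0,"ax":0,"ay":0.7,"az":0}
  ]
}}

```text
time: 14.65
ee_pos: [531.6, -256.6, 63.4]
eef_rot: [[-0.383, 0.001, 0.924], [-0.924, -0.001, -0.383], [0.0, -1.0, 0.001]]
ft_force: [3.2, -4.0, -2.8]
finger_gap: 0.159
```

```bash
python3 - <<'E'
from h import *
kn()
b=bot.capture('top');cv2.imwrite('pics/top13.png',b);M=[bot.state()['ft_torque'][2]]
for i in range(3):bot.capture('top');M.append(bot.state()['ft_torque'][2])
print('Mz',np.round(M,3))
cv2.imwrite('pics/w15.png',cv2.resize(b[265:305,335:390],(770,560),interpolation=cv2.INTER_CUBIC))
E
```

```text
t 14.65 pos [ 531.61 -256.59   63.38] F [ 3.16 -4.02 -2.82] M [-0.82 -0.77 -0.  ] gap 0.159 q [ 0.69  0.34 -0.34  1.77  0.13  1.05 -0.09]
yaw -22.50 theta 2.189
Mz [0.03 0.07 0.05 0.02]
```

View pics/w15.png

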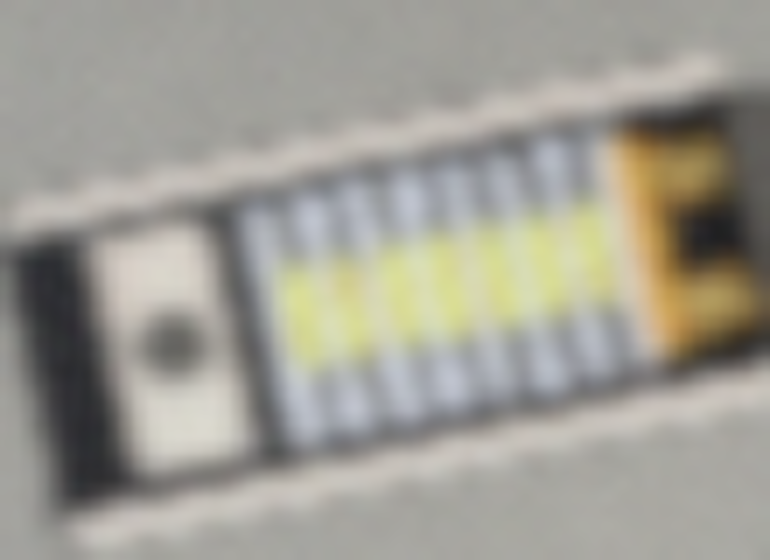

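```bash
python3 - <<'E'
from h import *
f=lambda u,v:((u+.5)/14-.5+335,(v+.5)/14-.5+265)
for n,us,z in[('mod far',[(242,205),(292,443)],65),('mod near',[(606,135),(662,358)],65),('stop',[(218,225),(262,455)],50)]:
    print(n,[clampc(onz('top',f(*u),z)) for u in us])
# edge profile along module centre row line, both images
for nm in('top12','top13'):
    b=cv2.imread(f'pics/{nm}.png')
    acc=[]
    for x in(-15,-12,12,15):
        P=[]
        for y in np.arange(30,56,1.):
            yaw=np.radians(12.9);xm=np.array([np.cos(yaw),np.sin(yaw)]);ym=np.array([-xm[1],xm[0]])
            P.append(proj('top',[*(np.array([493.6,-90])+xm*x+ym*y),50]))
        P=np.array(P,np.float32);v=cv2.remap(b[:,:,1],P[:,0].reshape(1,-1),P[:,1].reshape(1,-1),1)[0];acc.append(v)
    print(nm);print(np.arange(30,56));print(np.mean(acc,0).astype(int))
E
```

```text
mod far [array([19.58, 44.65]), array([-19.36,  45.21])]
mod near [array([ 18.23, -15.7 ]), array([-18.68, -16.33])]
stop [array([17.81, 47.61]), array([-20.16,  48.83])]
top12
[30 31 32 33 34 35 36 37 38 39 40 41 42 43 44 45 46 47 48 49 50 51 52 53
 54 55]
[166 169 175 182 184 179 166 147 126 103  85  69  59  52  51  56  67  84
 105 129 151 172 186 198 205 209]
top13
[30 31 32 33 34 35 36 37 38 39 40 41 42 43 44 45 46 47 48 49 50 51 52 53
 54 55]
[173 181 187 185 179 172 165 166 171 178 182 181 173 158 139 121 107 106
 115 133 153 173 187 199 205 209]
```

```bash
cat >> h.py <<'E'
def meas(tag,k=6):
    M=[];C=[];Q=[]
    for i in range(k):
        b=bot.capture('top');s=bot.state();M.append(s['ft_torque'][2]);R=np.array(s['eef_rot']);Q.append(0.071+np.radians(98.83-np.degrees(np.arctan2(R[1,2],R[0,2]))))
        C.append(b.astype(np.float32))
    b=np.mean(C,0);np.save(f'pics/{tag}.npy',b)
    r=b[262:308,345:392].copy();h=cv2.cvtColor(r.astype(np.uint8),cv2.COLOR_BGR2HSV)
    w=np.clip((r[:,:,1]+r[:,:,2])/2-r[:,:,0]-25,0,None)*((h[:,:,0]>=24)&(h[:,:,0]<=40))
    yy,xx=np.mgrid[262:308,345:392];c=np.array([(w*xx).sum(),(w*yy).sum()])/w.sum()
    X=clampc(onz('top',c,63))
    kn();print(tag,'theta %.3f Mz %.4f +- %.4f'%(np.mean(Q),np.mean(M),np.std(M)/k**.5),'yellow px',c,'clamp',X,'w',w.sum())
E
python3 - <<'E'
from h import *
meas('m0')
E
```

```text
t 15.15 pos [ 531.6  -256.56   63.37] F [ 3.14 -4.27 -3.88] M [-0.96 -0.87  0.03] gap 0.159 q [ 0.69  0.34 -0.34  1.77  0.13  1.05 -0.09]
yaw -22.57 theta 2.190
m0 theta 2.190 Mz 0.0333 +- 0.0047 yellow px [366.81 284.91] clamp [-0.1  14.03] w 3905.75
```

Emit:
{"api": "play_rows", "payload": {
  "targets": [
    {"x":0,"y":0,"z":0,"ax":0,"ay":0.13,"az":0},
    {"x":0,"y":0,"z":0,"ax":0,"ay":0.13,"az":0},
    {"x":0,"y":0,"z":0,"ax":0,"ay":0.13,"az":0}
  ]
}}

```text
time: 15.52
ee_pos: [531.6, -256.6, 63.4]
eef_rot: [[-0.476, 0.001, 0.879], [-0.879, -0.001, -0.476], [0.0, -1.0, 0.001]]
ft_force: [3.5, -3.8, -3.4]
finger_gap: 0.161
```

```bash
python3 - <<'E'
from h import *
meas('m1')
E
```

```text
t 15.82 pos [ 531.64 -256.59   63.4 ] F [ 2.59 -3.81 -3.13] M [-0.94 -0.79 -0.04] gap 0.16 q [ 0.68  0.34 -0.32  1.77  0.12  1.05 -0.19]
yaw -28.43 theta 2.292
m1 theta 2.292 Mz -0.0010 +- 0.0136 yellow px [366.32 285.08] clamp [-0.24 15.19] w 3803.917
```

Emit:
{"api": "play_rows", "payload": {
  "targets": [
    {"x":0,"y":0,"z":0,"ax":0,"ay":0.13,"az":0},
    {"x":0,"y":0,"z":0,"ax":0,"ay":0.13,"az":0},
    {"x":0,"y":0,"z":0,"ax":0,"ay":0.13,"az":0}
  ]
}}

```text
time: 16.2
ee_pos: [531.6, -256.6, 63.4]
eef_rot: [[-0.563, 0.001, 0.826], [-0.826, -0.001, -0.563], [0.0, -1.0, 0.001]]
ft_force: [2.7, -4.1, -2.4]
finger_gap: 0.156
```

```bash
python3 - <<'E'
from h import *
meas('m2')
E
```

```text
t 16.5 pos [ 531.6  -256.63   63.4 ] F [ 4.   -3.4  -2.55] M [-0.97 -0.84  0.02] gap 0.16 q [ 0.67  0.34 -0.31  1.77  0.12  1.04 -0.28]
yaw -34.28 theta 2.394
m2 theta 2.394 Mz -0.0084 +- 0.0122 yellow px [366.05 285.08] clamp [-0.11 15.8 ] w 3837.1667
```

Emit:
{"api": "play_rows", "payload": {
  "targets": [
    {"x":0,"y":0,"z":0,"ax":0,"ay":0.08,"az":0},
    {"x":0,"y":0,"z":0,"ax":0,"ay":0.08,"az":0},
    {"x":0,"y":0,"z":0,"ax":0,"ay":0.08,"az":0}
  ]
}}

```text
time: 16.88
ee_pos: [531.6, -256.6, 63.4]
eef_rot: [[-0.614, 0.001, 0.789], [-0.789, -0.001, -0.614], [0.0, -1.0, 0.001]]
ft_force: [3.5, -3.6, -2.1]
finger_gap: 0.155
```

```bash
python3 - <<'E'
from h import *
meas('m3')
E
```

```text
t 17.18 pos [ 531.58 -256.63   63.36] F [ 2.9  -5.09 -2.73] M [-1.04 -0.84 -0.05] gap 0.162 q [ 0.66  0.34 -0.3   1.77  0.11  1.04 -0.34]
yaw -37.89 theta 2.457
m3 theta 2.457 Mz -0.0200 +- 0.0100 yellow px [365.42 285.14] clamp [ 0.05 17.23] w 3741.7498
```

Emit:
{"api": "play_rows", "payload": {
  "targets": [
    {"x":0,"y":0,"z":0,"ax":0,"ay":0.12,"az":0},
    {"x":0,"y":0,"z":0,"ax":0,"ay":0.12,"az":0},
    {"x":0,"y":0,"z":0,"ax":0,"ay":0.12,"az":0}
  ]
}}

```text
time: 17.55
ee_pos: [531.6, -256.6, 63.4]
eef_rot: [[-0.686, 0.001, 0.728], [-0.728, -0.001, -0.686], [-0.0, -1.0, 0.001]]
ft_force: [2.8, -4.1, -4.2]
finger_gap: 0.157
```

```bash
python3 - <<'E'
from h import *
meas('m4')
E
```

```text
t 17.85 pos [ 531.6  -256.6    63.35] F [ 3.2  -4.49 -2.39] M [-0.94 -0.83 -0.03] gap 0.16 q [ 0.64  0.34 -0.28  1.77  0.11  1.04 -0.43]
yaw -43.28 theta 2.551
m4 theta 2.551 Mz -0.0098 +- 0.0089 yellow px [365.16 285.23] clamp [-0.02 17.86] w 3822.5833
```

Emit:
{"api": "play_rows", "payload": {
  "targets": [
    {"x":0,"y":0,"z":0,"ax":0,"ay":0.15,"az":0},
    {"x":0,"y":0,"z":0,"ax":0,"ay":0.15,"az":0},
    {"x":0,"y":0,"z":0,"ax":0,"ay":0.15,"az":0}
  ]
}}

```text
time: 18.23
ee_pos: [531.6, -256.6, 63.4]
eef_rot: [[-0.766, 0.001, 0.642], [-0.642, -0.001, -0.766], [-0.0, -1.0, 0.001]]
ft_force: [2.9, -4.5, -3.6]
finger_gap: 0.158
```

```bash
python3 - <<'E'
from h import *
meas('m5')
b=np.load('pics/m5.npy').astype(np.uint8)
cv2.imwrite('pics/w16.png',cv2.resize(b[265:305,335:390],(770,560),interpolation=cv2.INTER_CUBIC))
E
```

```text
t 18.52 pos [ 531.63 -256.64   63.39] F [ 3.04 -3.81 -3.51] M [-0.94 -0.79  0.  ] gap 0.162 q [ 0.63  0.34 -0.27  1.77  0.1   1.04 -0.55]
yaw -50.03 theta 2.669
m5 theta 2.669 Mz 0.0237 +- 0.0128 yellow px [364.96 285.29] clamp [-0.06 18.33] w 3690.917
```

View pics/w16.png

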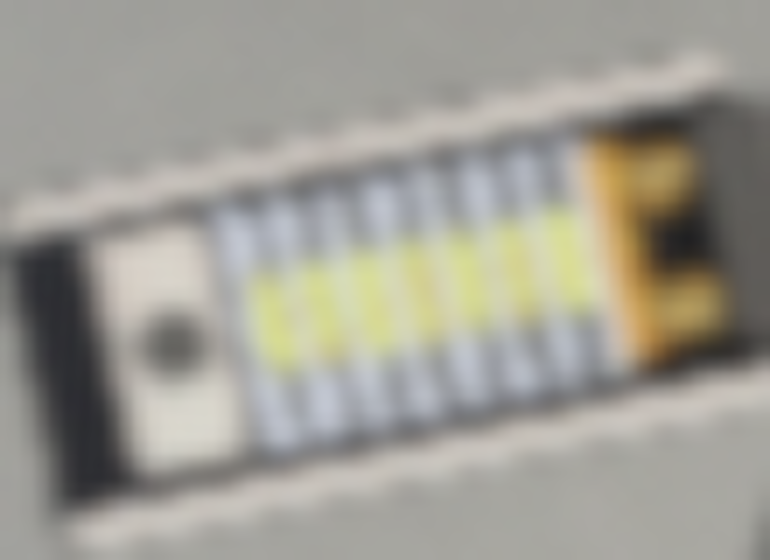

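```bash
cat > ecc.py <<'E'
from h import *
def track(tags,ref):
    T=np.load(f'pics/{ref}.npy') if not ref.endswith('png') else cv2.imread('pics/'+ref).astype(np.float32)
    def ld(t): return np.load(f'pics/{t}.npy') if not t.endswith('png') else cv2.imread('pics/'+t).astype(np.float32)
    g=lambda im:im.mean(2).astype(np.float32)
    # template polygon in ref: module interior, from clamp coordinates supplied
    return g,ld
def poly(c,hx,hy,z=65):
    yaw=np.radians(12.9);xm=np.array([np.cos(yaw),np.sin(yaw)]);ym=np.array([-xm[1],xm[0]]);N=np.array([493.6,-90])
    return np.array([proj('top',[*(N+xm*(c[0]+a*hx)+ym*(c[1]+b*hy)),z]) for a,b in((-1,-1),(1,-1),(1,1),(-1,1))])
def run(ref,refc,tags,ths,ch=None):
    ld=lambda t: np.load(f'pics/{t}.npy') if 'top' not in t else cv2.imread(f'pics/{t}.png').astype(np.float32)
    g=lambda im:(im.mean(2) if ch is None else im[:,:,ch]).astype(np.float32)
    T=g(ld(ref));m=np.zeros(T.shape,np.uint8);cv2.fillConvexPoly(m,np.round(poly(refc,15,25)).astype(np.int32),255)
    p0=proj('top',[*(np.array([493.6,-90])),65])
    out=[]
    for t,th,guess in tags and zip(tags,ths,[None]*len(tags)):
        best=None
        for gy in np.arange(-12,2.1,1.0):   # initial guesses (mm)
            d=poly((refc[0],refc[1]+gy),0,0)[0]-poly(refc,0,0)[0]
            W=np.array([[1,0,d[0]],[0,1,d[1]]],np.float32)
            try: cc,W=cv2.findTransformECC(T,g(ld(t)),W,cv2.MOTION_TRANSLATION,(3,100,1e-6),m,3)
            except cv2.error: continue
            if best is None or cc>best[0]:best=(cc,W[:,2].copy())
        q=poly(refc,0,0)[0]+best[1];X=clampc(onz('top',q,65))-clampc(onz('top',poly(refc,0,0)[0],65))
        out.append((th,X[1]));print(t,th,'cc %.4f'%best[0],'px',best[1],'dy %.2f dx %.2f'%(X[1],X[0]))
    return out
if __name__=='__main__':
    tags=['top12','top13','m0','m1','m2','m3','m4','m5'];ths=[1.637,2.189,2.19,2.292,2.394,2.457,2.551,2.669]
    for ch in(None,0):run('m5',(0,18),tags,ths,ch)
E
python3 ecc.py
```

```text
Traceback (most recent call last):
  File "ecc.py", line 30, in <module>
    for ch in(None,0):run('m5',(0,18),tags,ths,ch)
                      ~~~^^^^^^^^^^^^^^^^^^^^^^^^^
  File "ecc.py", line 25, in run
    q=poly(refc,0,0)[0]+best[1];X=clampc(onz('top',q,65))-clampc(onz('top',poly(refc,0,0)[0],65))
                        ~~~~^^^
TypeError: 'NoneType' object is not subscriptable
```

```bash
sed -i 's/except cv2.error: continue/except cv2.error as e:\n                err=str(e);continue/; s/        q=poly(refc,0,0)\[0\]+best/        if best is None: print(t,err); continue\n        q=poly(refc,0,0)[0]+best/' ecc.py; python3 ecc.py | head -30
```

```text
top12 OpenCV(4.12.0) /io/opencv/modules/video/src/ecc.cpp:589: error: (-7:Iterations do not converge) The algorithm stopped before its convergence. The correlation is going to be minimized. Images may be uncorrelated or non-overlapped in function 'findTransformECC'

top13 2.189 cc 0.5864 px [-4.98  0.56] dy 11.33 dx 1.14
m0 2.19 cc 0.5845 px [-4.96  0.65] dy 11.33 dx 0.93
m1 2.292 cc 0.1740 px [-16.11  -0.01] dy 35.69 dx 7.69
m2 2.394 cc 0.8285 px [ 4.68 -1.6 ] dy -11.20 dx 1.29
m3 2.457 cc 0.8695 px [ 3.82 -0.46] dy -8.70 dx -0.82
m4 2.551 cc 0.8942 px [0.2  0.63] dy -0.12 dx -1.47
m5 2.669 cc 1.0000 px [-0.  0.] dy 0.00 dx -0.00
top12 OpenCV(4.12.0) /io/opencv/modules/video/src/ecc.cpp:589: error: (-7:Iterations do not converge) The algorithm stopped before its convergence. The correlation is going to be minimized. Images may be uncorrelated or non-overlapped in function 'findTransformECC'

top13 OpenCV(4.12.0) /io/opencv/modules/video/src/ecc.cpp:589: error: (-7:Iterations do not converge) The algorithm stopped before its convergence. The correlation is going to be minimized. Images may be uncorrelated or non-overlapped in function 'findTransformECC'

m0 OpenCV(4.12.0) /io/opencv/modules/video/src/ecc.cpp:589: error: (-7:Iterations do not converge) The algorithm stopped before its convergence. The correlation is going to be minimized. Images may be uncorrelated or non-overlapped in function 'findTransformECC'

m1 2.292 cc 0.2248 px [ 192.08 -193.02] dy -563.51 dx 357.38
m2 2.394 cc 0.8422 px [ 1.74 -0.23] dy -3.97 dx -0.31
m3 2.457 cc 0.5479 px [-13.85  33.12] dy 46.99 dx -65.36
m4 OpenCV(4.12.0) /io/opencv/modules/video/src/ecc.cpp:589: error: (-7:Iterations do not converge) The algorithm stopped before its convergence. The correlation is going to be minimized. Images may be uncorrelated or non-overlapped in function 'findTransformECC'

m5 2.669 cc 1.0000 px [-0. -0.] dy -0.00 dx 0.00
```

```bash
cat > edge.py <<'E'
from h import *
yaw=np.radians(12.9);xm=np.array([np.cos(yaw),np.sin(yaw)]);ym=np.array([-xm[1],xm[0]]);N=np.array([493.6,-90])
ld=lambda t: np.load(f'pics/{t}.npy') if 'top' not in t else cv2.imread(f'pics/{t}.png').astype(np.float32)
def prof(im,xs,ys,z):
    P=np.array([[proj('top',[*(N+xm*x+ym*y),z]) for y in ys] for x in xs],np.float32)
    return cv2.remap(im,P[:,:,0],P[:,:,1],cv2.INTER_LINEAR).mean(0)
def analyze(tags,ths):
  for t,th in zip(tags,ths):
    im=ld(t);ys=np.arange(-45,-2,.25)
    xs=np.r_[np.arange(-17,-9,.5),np.arange(10,17.5,.5)]
    p=prof(im,xs,ys,48);s=p[:,2]-p[:,0]
    k=np.argmax(s);h=45.
    j=k
    while s[j]>h:j+=1
    e=ys[j-1]+.25*(s[j-1]-h)/(s[j-1]-s[j])
    # darkness of the stop gap
    ys2=np.arange(30,54,.25);q=prof(im,np.arange(-16,16.1,.5),ys2,50).mean(1)
    # jaw block front edge: dark->, use green gradient behind pad
    print(t,th,'pad front %.2f  minus12th %.2f'%(e,e-12*th),'max',int(s[k]),'gap dark min %.0f'%q[(ys2>38)].min(), 'darkint %.1f'%(np.clip(150-q[(ys2>44)&(ys2<50)],0,None).sum()*.25/100))
if __name__=='__main__':
    analyze(['top0','top8','top12','top13','m0','m1','m2','m3','m4','m5'],[.071,.071,1.637,2.189,2.19,2.292,2.394,2.457,2.551,2.669])
E
python3 edge.py
```

```text
top0 0.071 pad front -36.79  minus12th -37.64 max 114 gap dark min 42 darkint 3.8
top8 0.071 pad front -37.41  minus12th -38.26 max 120 gap dark min 45 darkint 3.5
top12 1.637 pad front -24.78  minus12th -44.42 max 98 gap dark min 52 darkint 3.4
top13 2.189 pad front -18.10  minus12th -44.37 max 98 gap dark min 105 darkint 1.8
m0 2.19 pad front -18.10  minus12th -44.38 max 98 gap dark min 105 darkint 1.8
m1 2.292 pad front -16.67  minus12th -44.18 max 99 gap dark min 125 darkint 0.8
m2 2.394 pad front -15.62  minus12th -44.35 max 95 gap dark min 142 darkint 0.1
m3 2.457 pad front -15.02  minus12th -44.51 max 98 gap dark min 153 darkint 0.0
m4 2.551 pad front -13.61  minus12th -44.22 max 101 gap dark min 170 darkint 0.0
m5 2.669 pad front -13.44  minus12th -45.46 max 99 gap dark min 173 darkint 0.0
```

Emit:
{"api": "play_rows", "payload": {
  "targets": [
    {"x":0,"y":0,"z":0,"ax":0,"ay":0.1,"az":0},
    {"x":0,"y":0,"z":0,"ax":0,"ay":0.1,"az":0},
    {"x":0,"y":0,"z":0,"ax":0,"ay":0.1,"az":0}
  ]
}}

```text
time: 18.9
ee_pos: [531.6, -256.7, 63.4]
eef_rot: [[-0.814, 0.001, 0.58], [-0.58, -0.001, -0.814], [-0.0, -1.0, 0.001]]
ft_force: [3.0, -3.2, -2.7]
finger_gap: 0.159
```

```bash
python3 - <<'E'
from h import *
meas('m6',8)
from edge import *
analyze(['m6'],[2.748])
E
```

```text
t 19.3 pos [ 531.58 -256.65   63.35] F [ 2.58 -4.57 -3.77] M [-1.01 -0.8   0.07] gap 0.155 q [ 0.62  0.34 -0.25  1.78  0.1   1.04 -0.62]
yaw -54.52 theta 2.748
m6 theta 2.747 Mz 0.0418 +- 0.0127 yellow px [364.96 285.31] clamp [-0.09 18.34] w 3656.9375
m6 2.748 pad front -13.44  minus12th -46.41 max 99 gap dark min 173 darkint 0.0
```

Emit:
{"api": "play_rows", "payload": {
  "targets": [
    {"x":0,"y":0,"z":0,"ax":0,"ay":0.07,"az":0},
    {"x":0,"y":0,"z":0,"ax":0,"ay":0.07,"az":0},
    {"x":0,"y":0,"z":0,"ax":0,"ay":0.07,"az":0}
  ]
}}

```text
time: 19.68
ee_pos: [531.6, -256.7, 63.4]
eef_rot: [[-0.845, 0.001, 0.535], [-0.535, -0.001, -0.845], [-0.0, -1.0, 0.001]]
ft_force: [3.0, -3.8, -3.1]
finger_gap: 0.155
```

```bash
python3 - <<'E'
from h import *
meas('m7',8)
from edge import *
analyze(['m7'],[2.803])
for t in('m3','m7'):
    b=np.load(f'pics/{t}.npy').astype(np.uint8);cv2.imwrite(f'pics/x{t}.png',cv2.resize(b[265:305,335:400],(780,480),interpolation=cv2.INTER_CUBIC))
b=cv2.imread('pics/top12.png');cv2.imwrite('pics/xt12.png',cv2.resize(b[265:305,335:400],(780,480),interpolation=cv2.INTER_CUBIC))
cv2.imwrite('pics/side13.png',bot.capture('side'));a=cv2.imread('pics/side13.png')
cv2.imwrite('pics/w17.png',cv2.resize(a[270:400,270:420],(692,600),interpolation=cv2.INTER_CUBIC))
E
```

```text
t 20.07 pos [ 531.59 -256.64   63.35] F [ 3.62 -3.49 -3.16] M [-1.01 -0.76 -0.01] gap 0.158 q [ 0.61  0.33 -0.25  1.78  0.09  1.04 -0.67]
yaw -57.67 theta 2.803
m7 theta 2.802 Mz 0.0386 +- 0.0115 yellow px [364.97 285.3 ] clamp [-0.09 18.32] w 3652.5625
m7 2.803 pad front -13.45  minus12th -47.09 max 99 gap dark min 173 darkint 0.0
```

View pics/xm7.png

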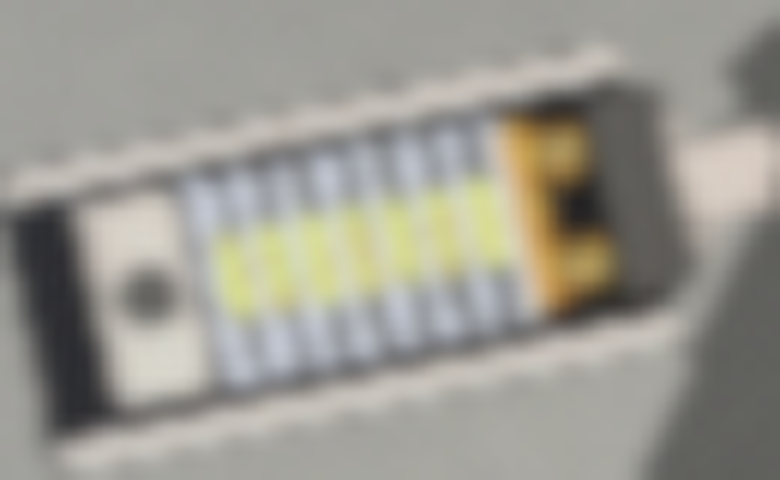

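View pics/xm3.png

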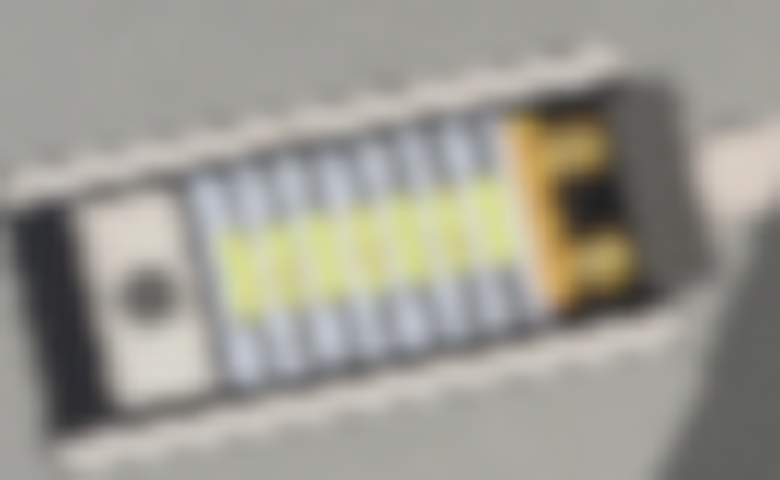

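View pics/w17.png

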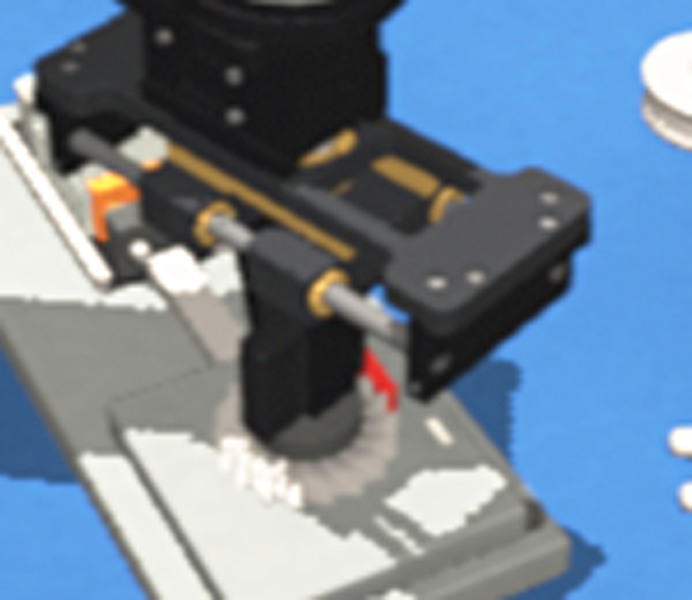

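```bash
python3 - <<'E'
from h import *
b=cv2.imread('pics/top0.png');a=cv2.imread('pics/side0.png')
def yawfit(n,im,z,ctr=(509.3,-158.9)):
    for yaw0 in (12.9,):
        t=np.radians(yaw0);xm=np.array([np.cos(t),np.sin(t)]);ym=np.array([-xm[1],xm[0]])
        sat=cv2.cvtColor(im,cv2.COLOR_BGR2HSV)[:,:,1].astype(np.float32)
        for sgn in(-1,1):
            P=[]
            for y in np.arange(-150,151,2.):
                xs=np.arange(55,85,.5)
                q=np.array([proj(n,[*(np.array(ctr)+xm*sgn*x+ym*y),z]) for x in xs],np.float32)
                v=cv2.remap(sat,q[:,0].reshape(1,-1),q[:,1].reshape(1,-1),1)[0]
                k=np.argmax(v>100)
                if v[k]>100 and k>0:
                    x=xs[k-1]+.5*(100-v[k-1])/(v[k]-v[k-1]);P.append((y,sgn*x))
            P=np.array(P,np.float32);vx,vy,x0,y0=cv2.fitLine(P,cv2.DIST_HUBER,0,.01,.01).ravel()
            print(n,sgn,len(P),'yaw %.2f'%(yaw0-np.degrees(np.arctan(vy/vx))),'off %.2f'%(y0-vy/vx*x0))
yawfit('top',b,18);yawfit('side',a,18)
E
```

```text
top -1 151 yaw 12.79 off -71.16
top 1 151 yaw 12.78 off 71.05
side -1 151 yaw 12.82 off -74.68
side 1 145 yaw 12.75 off 69.39
```

```bash
cat >> h.py <<'E'
def pawl(tag,k=3):
    C=[bot.capture('side').astype(np.float32) for _ in range(k)];a=np.mean(C,0);np.save(f'pics/p{tag}.npy',a)
    r=a[335:370,340:370];w=np.clip(r[:,:,2]-np.maximum(r[:,:,0],r[:,:,1])-30,0,None);yy,xx=np.mgrid[335:370,340:370]
    s=bot.state();R=np.array(s['eef_rot']);y=np.degrees(np.arctan2(R[1,2],R[0,2]))
    print('pawl',tag,'theta %.3f'%(0.069+np.radians(98.83-y)),'red w %.0f c %.2f %.2f'%(w.sum(),(w*xx).sum()/w.sum(),(w*yy).sum()/w.sum()),'Mz',round(float(s['ft_torque'][2]),3))
E
python3 - <<'E'
from h import *
pawl('0')
E
```

```text
pawl 0 theta 2.801 red w 5219 c 351.84 351.52 Mz 0.058
```

Emit:
{"api": "play_rows", "payload": {
  "targets": [
    {"x":0,"y":0,"z":0,"ax":0,"ay":0.04,"az":0},
    {"x":0,"y":0,"z":0,"ax":0,"ay":0.04,"az":0}
  ]
}}

```text
time: 20.52
ee_pos: [531.6, -256.6, 63.4]
eef_rot: [[-0.862, 0.001, 0.508], [-0.508, -0.001, -0.862], [-0.0, -1.0, 0.001]]
ft_force: [3.5, -4.5, -2.7]
finger_gap: 0.156
```

```bash
python3 - <<'E'
from h import *
pawl('1')
E
```

```text
pawl 1 theta 2.832 red w 4802 c 352.07 351.93 Mz 0.113
```

Emit:
{"api": "play_rows", "payload": {
  "targets": [
    {"x":0,"y":0,"z":0,"ax":0,"ay":0.03,"az":0},
    {"x":0,"y":0,"z":0,"ax":0,"ay":0.03,"az":0}
  ]
}}

```text
time: 20.92
ee_pos: [531.6, -256.7, 63.4]
eef_rot: [[-0.873, 0.001, 0.487], [-0.487, -0.001, -0.873], [-0.0, -1.0, 0.001]]
ft_force: [2.7, -5.3, -3.4]
finger_gap: 0.16
```

```bash
python3 - <<'E'
from h import *
pawl('2')
E
```

```text
pawl 2 theta 2.855 red w 3912 c 351.69 351.73 Mz 0.066
```

Emit:
{"api": "play_rows", "payload": {
  "targets": [
    {"x":0,"y":0,"z":0,"ax":0,"ay":0.03,"az":0},
    {"x":0,"y":0,"z":0,"ax":0,"ay":0.03,"az":0}
  ]
}}

```text
time: 21.32
ee_pos: [531.6, -256.7, 63.4]
eef_rot: [[-0.884, 0.001, 0.467], [-0.467, -0.001, -0.884], [-0.0, -1.0, 0.001]]
ft_force: [3.3, -3.2, -3.7]
finger_gap: 0.155
```

```bash
python3 - <<'E'
from h import *
pawl('3')
E
```

```text
pawl 3 theta 2.879 red w 1791 c 351.02 352.06 Mz 0.073
```

Emit:
{"api": "play_rows", "payload": {
  "targets": [
    {"x":0,"y":0,"z":0,"ax":0,"ay":0.03,"az":0},
    {"x":0,"y":0,"z":0,"ax":0,"ay":0.03,"az":0}
  ]
}}

```text
time: 21.72
ee_pos: [531.6, -256.7, 63.4]
eef_rot: [[-0.895, 0.001, 0.446], [-0.446, -0.001, -0.895], [-0.0, -1.0, 0.001]]
ft_force: [3.5, -3.6, -3.1]
finger_gap: 0.158
```

```bash
python3 - <<'E'
from h import *
pawl('4')
meas('m8',6)
ims=[cv2.resize(np.load(f'pics/p{i}.npy').astype(np.uint8)[330:375,330:375],(260,260),interpolation=cv2.INTER_CUBIC) for i in(0,2,4)]
cv2.imwrite('pics/w18.png',np.hstack(ims))
E
```

```text
pawl 4 theta 2.902 red w 1226 c 350.20 350.91 Mz 0.084
t 22.18 pos [ 531.61 -256.69   63.38] F [ 3.78 -4.32 -2.94] M [-1.02 -0.76  0.12] gap 0.157 q [ 0.6   0.33 -0.23  1.78  0.09  1.04 -0.77]
yaw -63.52 theta 2.904
m8 theta 2.904 Mz 0.0638 +- 0.0189 yellow px [364.94 285.3 ] clamp [-0.08 18.38] w 3632.75
```

View pics/w18.png

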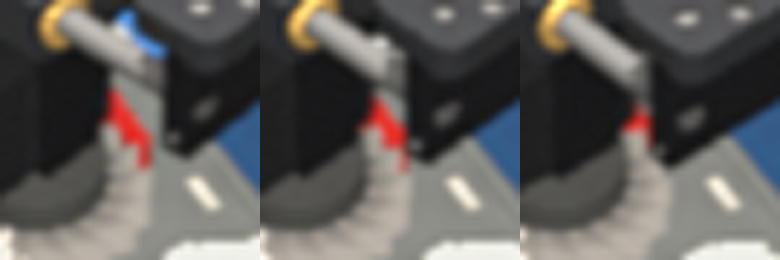

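Emit:
{"api": "play_rows", "payload": {
  "targets": [
    {"x":0,"y":0,"z":0,"ax":0,"ay":0.15,"az":0},
    {"x":0,"y":0,"z":0,"ax":0,"ay":0.3,"az":0},
    {"x":0,"y":0,"z":0,"ax":0,"ay":0.38,"az":0},
    {"x":0,"y":0,"z":0,"ax":0,"ay":0.38,"az":0}
  ]
}}

```text
time: 22.68
ee_pos: [531.6, -256.7, 63.4]
eef_rot: [[-0.987, 0.001, 0.163], [-0.163, -0.001, -0.987], [-0.001, -1.0, 0.001]]
ft_force: [2.5, -4.1, -3.6]
finger_gap: 0.156
```

```bash
python3 - <<'E'
from h import *
pawl('5');meas('m9',6)
E
```

```text
pawl 5 theta 3.201 red w 139 c 354.35 357.48 Mz 0.08
t 23.12 pos [ 531.6  -256.72   63.38] F [ 3.98 -3.95 -2.91] M [-1.03 -0.68  0.06] gap 0.155 q [ 0.56  0.33 -0.19  1.78  0.07  1.04 -1.06]
yaw -80.62 theta 3.203
m9 theta 3.203 Mz 0.0938 +- 0.0092 yellow px [364.94 285.31] clamp [-0.09 18.38] w 3629.75
```

Emit:
{"api": "play_rows", "payload": {
  "targets": [
    {"x":0,"y":0,"z":0,"ax":0,"ay":0.04,"az":0},
    {"x":0,"y":0,"z":0,"ax":0,"ay":0.08,"az":0},
    {"x":0,"y":0,"z":0,"ax":0,"ay":0.08,"az":0},
    {"x":0,"y":0,"z":0,"ax":0,"ay":0.08,"az":0}
  ]
}}

```text
time: 23.62
ee_pos: [531.6, -256.7, 63.4]
eef_rot: [[-0.995, 0.001, 0.101], [-0.101, -0.001, -0.995], [-0.001, -1.0, 0.001]]
ft_force: [3.5, -4.4, -2.8]
finger_gap: 0.157
```

```bash
python3 - <<'E'
from h import *
pawl('6');meas('m10',6)
ims=[cv2.resize(np.load(f'pics/p{i}.npy').astype(np.uint8)[325:375,325:375],(380,380),interpolation=cv2.INTER_CUBIC) for i in(5,6)]
cv2.imwrite('pics/w19.png',np.hstack(ims))
E
```

```text
pawl 6 theta 3.264 red w 0 c nan nan Mz 0.133
t 24.07 pos [ 531.62 -256.66   63.38] F [ 3.15 -4.08 -3.46] M [-1.07 -0.75  0.17] gap 0.158 q [ 0.55  0.33 -0.18  1.78  0.07  1.04 -1.12]
yaw -84.20 theta 3.266
m10 theta 3.266 Mz 0.1543 +- 0.0039 yellow px [364.94 285.3 ] clamp [-0.07 18.37] w 3625.5002h.py:49: RuntimeWarning: invalid value encountered in scalar divide
  print('pawl',tag,'theta %.3f'%(0.069+np.radians(98.83-y)),'red w %.0f c %.2f %.2f'%(w.sum(),(w*xx).sum()/w.sum(),(w*yy).sum()/w.sum()),'Mz',round(float(s['ft_torque'][2]),3))
```

View pics/w19.png

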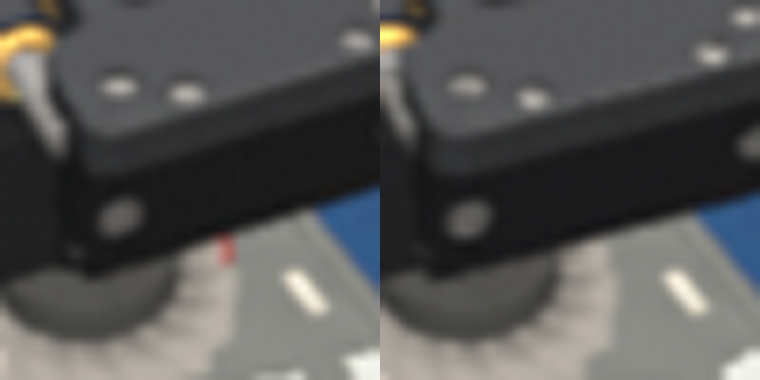

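Emit:
{"api": "play_rows", "payload": {
  "targets": [
    {"x":0,"y":0,"z":0,"ax":0,"ay":-0.04,"az":0},
    {"x":0,"y":0,"z":0,"ax":0,"ay":-0.07,"az":0},
    {"x":0,"y":0,"z":0,"ax":0,"ay":-0.07,"az":0}
  ]
}}

```text
time: 24.45
ee_pos: [531.6, -256.7, 63.4]
eef_rot: [[-0.988, 0.001, 0.156], [-0.156, -0.001, -0.988], [-0.001, -1.0, 0.001]]
ft_force: [2.7, -3.3, -3.1]
finger_gap: 0.156
```

```bash
python3 - <<'E'
from h import *
meas('m11',6)
E
```

```text
t 24.75 pos [ 531.61 -256.71   63.37] F [ 3.75 -5.05 -3.56] M [-1.06 -0.72  0.12] gap 0.158 q [ 0.56  0.33 -0.18  1.78  0.07  1.04 -1.06]
yaw -81.06 theta 3.211
m11 theta 3.211 Mz 0.0999 +- 0.0093 yellow px [364.95 285.3 ] clamp [-0.07 18.35] w 3631.5833
```

Emit:
{"api": "play_rows", "payload": {
  "targets": [
    {"x":0,"y":0,"z":0,"ax":0,"ay":0,"az":0},
    {"x":0,"y":0,"z":0,"ax":0,"ay":0,"az":0},
    {"x":0,"y":0,"z":0,"ax":0,"ay":0,"az":0},
    {"x":0,"y":0,"z":0,"ax":0,"ay":0,"az":0}
  ],
  "fingers": 0.4
}}

```text
time: 25.25
ee_pos: [531.1, -255.8, 63.3]
eef_rot: [[-0.988, -0.0, 0.154], [-0.154, 0.0, -0.988], [0.0, -1.0, -0.0]]
ft_force: [1.0, -1.1, -0.3]
finger_gap: 0.524
```

Emit:
{"api": "play_rows", "payload": {
  "targets": [
    {"x":0,"y":-0.1,"z":0,"ax":0,"ay":0,"az":0},
    {"x":0,"y":-0.3,"z":0,"ax":0,"ay":0,"az":0},
    {"x":0,"y":-0.6,"z":0,"ax":0,"ay":0,"az":0},
    {"x":-0.3,"y":-0.7,"z":0.2,"ax":0,"ay":0,"az":0},
    {"x":-0.5,"y":-0.7,"z":0.5,"ax":0,"ay":0,"az":0},
    {"x":-0.5,"y":-0.7,"z":0.5,"ax":0,"ay":0,"az":0}
  ]
}}

```text
time: 26.0
ee_pos: [646.7, -342.1, 202.3]
eef_rot: [[-0.988, -0.001, 0.153], [-0.153, -0.001, -0.988], [0.001, -1.0, 0.001]]
ft_force: [0.0, 0.8, 0.7]
finger_gap: 0.599
```

```bash
python3 - <<'E'
from h import *
st()
for n in('side','top'):cv2.imwrite(f'pics/{n}20.png',bot.capture(n))
a=cv2.imread('pics/side20.png');b=cv2.imread('pics/top20.png')
cv2.imwrite('pics/w20.png',np.hstack([cv2.resize(a[270:400,250:380],(400,400),interpolation=cv2.INTER_CUBIC),cv2.resize(b[225:335,350:460],(400,400),interpolation=cv2.INTER_CUBIC)]))
E
```

```text
t 26.0 pos [ 646.67 -342.12  202.26] F [0.04 0.8  0.68] M [-0.    0.01 -0.01] gap 0.599 q [ 0.56  0.51 -0.16  1.23  0.08  1.4  -1.02]
```

View pics/w20.png

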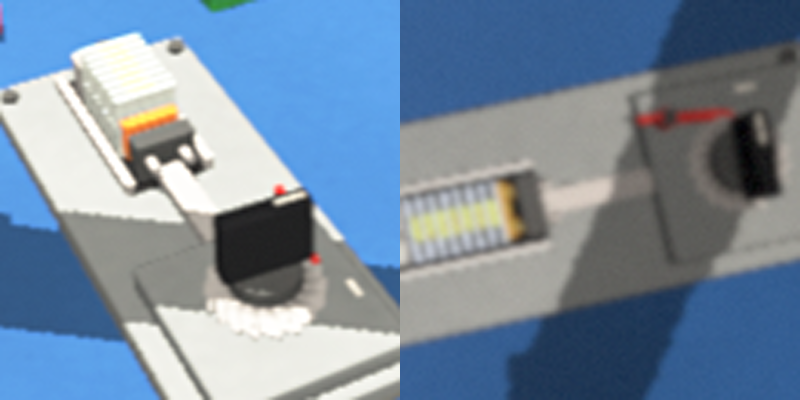

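View pics/side20.png

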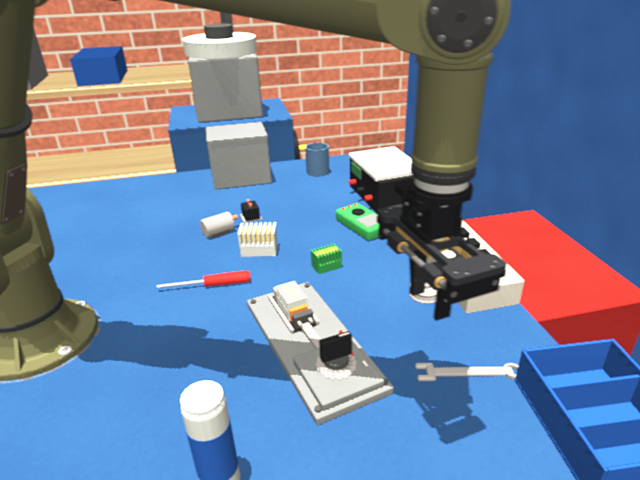

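```bash
python3 - <<'E'
from h import *
a=[cv2.cvtColor(cv2.imread(f'pics/side{i}.png'),cv2.COLOR_BGR2GRAY)[328:358,312:358].astype(int) for i in(0,20)]
print('side knob diff dark mask', [(x<60).sum() for x in a], ((a[0]<60)^(a[1]<60)).sum())
meas('m12',4)
bot.job_done()
E
```

```text
side knob diff dark mask [np.int64(603), np.int64(615)] 92
t 26.3 pos [ 645.1  -338.3   203.56] F [-0.34  0.44 -0.55] M [ 0.04  0.01 -0.02] gap 0.6 q [ 0.55  0.5  -0.16  1.24  0.08  1.4  -1.02]
yaw -81.08 theta 3.211
m12 theta 3.212 Mz -0.0027 +- 0.0164 yellow px [364.94 285.3 ] clamp [-0.08 18.37] w 3614.5
the job is handed in; nothing more can be done
```

The module is upright in the nest and pressed against the fixed stop. The pawl is holding the load at what I make the second click after contact. I handed the job in at about 26 s, with the gripper open and clear of everything.

**How it went:** I took the smaller non-green finned module and set it lengthwise between the rails. In one grip I wound the knob clockwise from about 0.07 rad to 3.27 rad, eased back to 3.21 rad and let go.

**Contact:** the module's image position followed the jaw up to about 2.55 rad. At 2.67 rad and beyond it no longer moved. I put contact at 2.56–2.58 rad, so the clicks after it are 2.857 and 3.206.

**Last checks:**
- **Pawl:** at 3.20 rad it was still raised, and by 3.26 rad it had dropped.
- **Hold after letting go:** the bar lies as it did at the start but with its mark reversed, which is nine teeth of travel. The module has not moved.
- **Other things:** I never touched the relay, multimeter, pulley or wrench. I looked at the last picture but did not measure their positions again.

**Checks that were weak or disagreed:**
- **Contact angle:** it is only about 0.06 rad past the previous click, at 2.508. If it were really before that click, the hold would be one click too tight.
- **Knob torque:** it was too noisy to settle this. It read 0.15 N m just past the last click, against 0.14 expected, which would put contact nearer 2.50 rad if the knob had no friction.
- **Load on the pawl:** easing back to 3.21 rad, the wrist still read about 0.10 N m. So I did not see the load pass to the pawl before letting go; the later pictures are the evidence that it holds.
- **Cameras:** the two views disagreed by up to about 4 mm in position and read heights about 2 mm too high.

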